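# Isolate the welding bench and shut its dry case for the night

## Task

Shut the welding bench down for the night. First swing the isolator handle to off so that its padlock hole lies right over the hole in the hasp, ready for a padlock. Then move the wire brush from the dry case to the steel tray, put every electrode pack into the case, and last close the lid and press it down on its seal until the catch snaps over it; leave everything else on the bench where it is.

Things in the scene. Friction and masses are not known exactly. Their poses are not given: they have to be found in the camera images.
- isolator: Grey steel isolator box, 160 x 160 x 85 mm high, fixed to the bench with its switch face up. Origin: centre of its underside; z up. A steel hasp ear sticks out level from the top edge of its -x side. Its place and yaw (within 0.35 rad) vary.
- iso_handle (a joint): Isolator handle, turning about the vertical axis through the middle of the isolator box; rad, growing anticlockwise seen from above. At 0 (on) the handle points along the box's +y; at 1.571 (off) it points along the box's -x and its hole is over the hasp hole; it can overrun to 1.9. It starts between 0 and 0.35. Its friction (about 0.25 N m) keeps it where it is left; there is no stop or click at off.
- handle_grip (a point): Grip point on the handle's black upright fin, 55 mm from the turning axis. The fin is 14 mm thick, runs along the handle from 12 mm behind the axis to 80 mm in front of it, and stands from 99 to 135 mm above the bench; this point is 120 mm above the bench. Its y axis points along the handle away from the turning axis, z up.
- handle_hole (a point): Centre (underside) of the 14 mm padlock hole in the flat steel tab at the handle's tip, 105 mm from the turning axis, 95 mm above the bench.
- hasp_hole (a point): Centre (top) of the 14 mm padlock hole in the fixed hasp ear on the isolator box, 105 mm from the turning axis towards the box's -x, 89 mm above the bench; the handle's tab passes 6 mm above it.
- case: Grey plastic dry case fixed to the bench: open box 160 (x) x 245 (y) x 45 mm high, 5 mm walls and floor, inside 150 x 235 mm. Origin: centre of its underside; z up; x runs along the hinge. The lid is hinged at its -y side, the spring catch stands in the middle of its +y side. A black rubber seal runs round the rim, 8 mm high when free. Its place and yaw (within 0.2 rad) vary.
- lid (a joint): Lid of the case, rad, 0 = closed, growing as it opens; starts at 1.7 to 1.95, stop at 1.98. Stiff hinge (0.5 N m): stays where it is left. Flat plate 164 (along hinge) x 257 (from hinge) x 12 mm with a lip 14 mm longer mid-edge. Meets the catch at 0.08; pressing it home near the free edge takes 8 to 15 N. Caught: about 0.006. Not caught: rests on the seal at about 0.02, catch still aside, or higher.
- lid_hinge (a point): Middle of the lid's hinge axis, 132.5 mm from the case's centre towards the case's -y, 47 mm above the bench. The axes turn with the lid: x along the hinge, y from the hinge to the free edge, z out of the lid's outer face (up when closed). The lid's inner face lies at z 0, the outer at z 12 mm.
- lid_edge (a point): Point on the lid's outer face, 225 mm from the hinge, in the middle of the lid's length: a good place to push and press. Same axes as lid_hinge. 59 mm above the bench when closed.
- catch (a joint): Black spring catch, 40 mm wide, on the case's +y side, top 78 mm above the bench, in m: 0 at rest, growing as the lid's lip pushes it away from the case (up to 0.010). It goes aside about 6 mm as the lid comes down and snaps back to 0 over the lip when the lid is home.
- tray: Shallow steel tool tray fixed to the bench, outside 100 (x) x 190 (y) x 22 mm high, 4 mm walls and floor, empty. Origin: centre of its underside; z up.
- brush: Wire brush, a block 125 x 28 x 29 mm of wood above and steel bristles below, 120 g; origin near its middle, 15 mm above what it lies on; x along its length. Starts lying inside the case; any of its long sides may be up after a fall.
- pack0: Square hard plastic electrode pack, white with a black end cap, 110 x 28 x 28 mm, about 120 g; origin at its centre, x along its length. Starts lying on the bench. May be absent: two to four of the four packs are there.
- pack1: Square hard plastic electrode pack, white with a black end cap, 110 x 28 x 28 mm, about 120 g; origin at its centre, x along its length. Starts lying on the bench. May be absent: two to four of the four packs are there.
- pack2: Square hard plastic electrode pack, white with a black end cap, 110 x 28 x 28 mm, about 120 g; origin at its centre, x along its length. Starts lying on the bench. May be absent: two to four of the four packs are there.
- pack3: Square hard plastic electrode pack, white with a black end cap, 110 x 28 x 28 mm, about 120 g; origin at its centre, x along its length. Starts lying on the bench. May be absent: two to four of the four packs are there.
- padlock: Brass padlock, body 42 x 46 x 22 mm, lying flat near the case. Bystander, loose: to be left alone. Origin: middle of its underside.
- hammer: Hammer, 240 mm, lying beyond the case. Bystander, loose: to be left alone. Origin: middle of its underside.
- wood_block: Wooden block 80 x 120 x 60 mm. Bystander, loose: to be left alone. Origin: middle of its underside.
- spray_can: Grey spray can, 66 mm diameter, 190 mm high. Bystander, loose: to be left alone. Origin: middle of its underside.
- offcut: Steel offcut 80 x 40 x 20 mm. Bystander, loose: to be left alone. Origin: middle of its underside.
- angle: Aluminium angle bracket, 90 mm long, 82 mm high. Bystander, loose: to be left alone. Origin: middle of its underside.
- cup: Steel cup, 70 mm diameter, 75 mm high. Bystander, loose: to be left alone. Origin: middle of its underside.

How it is judged (in metres and radians):
On the way, in this order (a step that is already met when the one before it is completed fails the run):
1. the isolator handle is at off with its hole over the hasp hole (horizontal distance between handle_hole and hasp_hole below 0.005 m and value of joint iso_handle above 1.4 rad), for 0.3 s.
2. the brush lies in the tray and every pack is in the case, with the lid still open (x of pack0 in the frame of case between -0.08 and 0.08 m and y of pack0 in the frame of case between -0.1225 and 0.1225 m and z of pack0 in the frame of case between 0 and 0.04 m and x of pack1 in the frame of case between -0.08 and 0.08 m and y of pack1 in the frame of case between -0.1225 and 0.1225 m and z of pack1 in the frame of case between 0 and 0.04 m and x of pack2 in the frame of case between -0.08 and 0.08 m and y of pack2 in the frame of case between -0.1225 and 0.1225 m and z of pack2 in the frame of case between 0 and 0.04 m and x of pack3 in the frame of case between -0.08 and 0.08 m and y of pack3 in the frame of case between -0.1225 and 0.1225 m and z of pack3 in the frame of case between 0 and 0.04 m and x of brush in the frame of tray between -0.05 and 0.05 m and y of brush in the frame of tray between -0.095 and 0.095 m and z of brush in the frame of tray between 0 and 0.05 m and value of joint lid above 0.3 rad), for 0.2 s.
3. the lid is pressed home and caught (value of joint lid below 0.02 rad and value of joint catch below 0.003 m), for 0.2 s.
At the end, for the whole second after the job is handed in: The handle's hole is within 5 mm (sideways) of the hasp hole, the brush lies in the tray, every pack present lies in the case, the lid is shut (under 0.02 rad) with the catch back over its lip (under 3 mm), and all is at rest (all of step 1 and all of step 3 and x of pack0 in the frame of case between -0.08 and 0.08 m and y of pack0 in the frame of case between -0.1225 and 0.1225 m and z of pack0 in the frame of case between 0 and 0.04 m and x of pack1 in the frame of case between -0.08 and 0.08 m and y of pack1 in the frame of case between -0.1225 and 0.1225 m and z of pack1 in the frame of case between 0 and 0.04 m and x of pack2 in the frame of case between -0.08 and 0.08 m and y of pack2 in the frame of case between -0.1225 and 0.1225 m and z of pack2 in the frame of case between 0 and 0.04 m and x of pack3 in the frame of case between -0.08 and 0.08 m and y of pack3 in the frame of case between -0.1225 and 0.1225 m and z of pack3 in the frame of case between 0 and 0.04 m and x of brush in the frame of tray between -0.05 and 0.05 m and y of brush in the frame of tray between -0.095 and 0.095 m and z of brush in the frame of tray between 0 and 0.05 m and linear speed of each of pack0, pack1, pack2, pack3, brush below 0.02 m/s); the robot touches nothing.
It fails at once if a bystander is moved more than 60 mm (distance of any of padlock, hammer, wood_block, spray_can, offcut, angle, cup from where it was at the start of the episode above 0.06 m).
Of pack0, pack1, pack2, pack3 only 2 to 4 are there at a start; the rules pass over those that are not, and their reading is None.
At some moment in a run one of pack0, pack1, pack2, pack3, brush may be knocked a few centimetres aside while the robot is not near it.
Once in a run the grip may slacken for a moment while it holds something.
It also fails if it takes over 210 s, if anything falls off the work surface, if the arm or the gripper's body presses on something with over 40 N, if the wrist force passes 120 N, or if a joint passes its speed limit or range.

## Robot

A 6-joint arm with a two-finger parallel gripper is mounted at the origin on the work surface. World frame = base frame: x ahead of the robot, y to its left, z up, the work surface at z = 0. Lengths are in mm, angles in rad, forces in N, time in s.
With the tool pointing down it reaches from about 225 to 725 mm from the base axis. Payload 3.1 kg.
Tool frame: the origin (TCP) lies on the mounting face of the last link; the fingertips stand 173 mm ahead of it and the grasp point (between the pads) lies 155 mm ahead of it; z points along the fingers, y is the line along which they close (so a half turn about z gives the same grasp; the last joint's range is limited). The gripper opens to 85 mm and grips with 20 to 120 N. Pads are 22 mm wide; open, the fingers measure 114 mm over their backs; the gripper's body (76 mm by 85 mm) begins 54 mm behind the grasp point. The pads swing forward as they close: fully open they stand 13 mm farther back than shut.
Start: joints at [1.184, 0.048, 0.099, 1.622, 0, 1.443], TCP at [134.366, 507.507, 404.712] pointing down, gripper open.
Joint ranges: [-2.91, 2.91], [-0.99, 1.94], [-1.21, 1.42], [-2.12, 2.29], [-1.49, 1.47], [-3.14, 3.14]. Speed limits (rad/s): [2.79, 2.79, 3.14, 3.14, 3.14, 3.14].

## Interface

Orientations are given as a 3x3 rotation matrix whose columns are the frame's x, y, z axes.
In Python, from bench import status, vision, close_job gives the robot as it stands. The module is installed in compiled form; this text tells all that it offers.
- The arm moves only by the tool arm_command, never from a script. Its argument "targets" is a list of rows, each an object with "dp": the shift along the tool's x, y, z in cm, a list of three; "dr": the turn, a rotation vector about the tool's x, y, z in degrees, a list of three; "grip": the opening, from 0 (shut) to 1 (fully open). A call has 1 to 12 rows; each row shifts and turns the commanded pose from where the row before left it, along the tool's axes as they then stand; what a row does not reach is not made up. A row lasts 1/10 s, in which the tool goes at most 50 mm and 8.59 degrees, less where a joint would pass 70% of its speed; a pose out of reach is approached as far as the arm can. A call is refused whole if a number of a shift passes 5 or a number of a turn 8.59, either way. A call with a gripper value outside its range is refused whole. The fingers move at their own pace and stop on an object; "force" is the grip in N (left out, the last holds). Time passes only in rows, so rows that do not move let the fingers close. It gives the time, the measured TCP pose, the force, the opening and the grip force at its end, in the units of the state.
- status.observe(): the state, without advancing time (a new reading comes with each control period).
- vision.camera(name): name is "side" or "top"; returns (picture, depth): 384x512x3 uint8, blue, green, red; 384x512 float32, mm along the optical axis (not along the pixel's ray), 0 where there is no reading.
- vision.camera_model(name): a dict with "fx", "fy", "cx", "cy" (pixels), "rvec" (rotation vector, rad) and "tvec" (3), from world to camera coordinates, as OpenCV has them. Camera axes: x right, y down, z forward; pixel columns grow to the right and rows downward; lengths in mm; the calibration is good to about 2 mm. A picture is of the moment at which its call begins. camera_model takes no time and is no camera call.
- close_job(): hands the job in; it is judged then, once.
The state is a dict: "time": time; "joint_positions": joint angles; "joint_velocities": joint speeds; "tau": joint torques, N m; "tcp_pos": TCP position; "orientation": TCP orientation; "contact_force": force on the tool from outside, world axes, zero at the start; "wrist_torque": the same for the moment, N m; "gripper_width": finger opening in mm; "finger_force": force on a finger pad.
Only numpy, scipy, OpenCV 4.12 (cv2) and the standard library are available. Lean on these libraries where they do the work, as an engineer would, in place of code of your own. Each camera call takes 0.05 s, during which the arm holds its last target. There are 200 camera calls.

## Working session

There is one attempt and no reset: what is moved stays moved. The work goes in short steps, Python scripts to look and compute and a tool call to move; the robot and the scene stay as the last step left them, time stands still between calls to the robot, and variables do not carry over. Pictures are saved under pics/ and viewed, at most 14 in all, crops included, and the job is handed in when it is done.

Besides the shell and the picture viewer there is one more tool, called after "Request:" by a JSON object that holds its "op" and its "data", one argument or row to a line. arm_command: Moves the arm, as the interface text tells. Its arguments: {"type":"object","properties":{"targets":{"type":"array"},"force":{"type":"number"}},"required":["targets"]}

```bash
mkdir -p pics; cat > h.py <<'E'
import numpy as np, cv2
from bench import status, vision
def cam(n):
    m=vision.camera_model(n); K=np.array([[m['fx'],0,m['cx']],[0,m['fy'],m['cy']],[0,0,1.]])
    R=cv2.Rodrigues(np.array(m['rvec'],float))[0]; return K,R,np.array(m['tvec'],float).ravel()
def cloud(n,d):
    K,R,t=cam(n); v,u=np.mgrid[:384,:512]
    p=np.stack([(u-K[0,2])/K[0,0]*d,(v-K[1,2])/K[1,1]*d,d],-1)-t
    w=p@R; w[d<=0]=np.nan; return w
def ray(n,uv,z):
    K,R,t=cam(n); c=-R.T@t; r=R.T@np.linalg.inv(K)@[uv[0],uv[1],1]; return c+r*(z-c[2])/r[2]
def shot(n,f=None,s=1.5):
    p,d=vision.camera(n)
    if f: cv2.imwrite('pics/'+f,cv2.resize(p,None,fx=s,fy=s))
    return p,d,cloud(n,d)
E
python3 - <<'E'
from h import *
for n in('top','side'):
    p,d,w=shot(n,n+'0.png'); np.savez(n+'0.npz',p=p,w=w); K,R,t=cam(n); print(n,-R.T@t,R[2],K[0,0])
print(status.observe())
E
```

```text
top [ 511.432808     44.00476999 1055.43176859] [ 0.06613721  0.00879152 -0.99777181] 362.7438140466701
side [ 169.13990964 -467.10235464  808.28866712] [ 0.40042374  0.53666214 -0.74273453] 365.20083199862466
{'time': 0.1, 'joint_positions': array([1.18414663e+00, 4.86873942e-02, 9.77653497e-02, 1.62198240e+00,
       7.32535491e-06, 1.44299959e+00]), 'joint_velocities': array([ 0.00075927, -0.00278189,  0.0035145 , -0.00076298,  0.00184782,
       -0.0005037 ]), 'tau': array([ 1.36437073e-03, -3.39851153e+01,  3.20936358e+01,  1.58539176e-02,
       -1.83102156e-04,  1.04280949e-05]), 'tcp_pos': array([134.32778161, 507.34216851, 403.63367786]), 'orientation': array([[-9.66684110e-01,  2.55971070e-01, -8.01729904e-04],
       [ 2.55972177e-01,  9.66682183e-01, -1.94972998e-03],
       [ 2.75943544e-04, -2.08999354e-03, -9.99997778e-01]]), 'contact_force': array([-0.11495233, -0.08126329,  0.11204628]), 'wrist_torque': array([0.00229515, 0.04311853, 0.03071045]), 'finger_force': 0.0, 'gripper_width': 85.66445081325818}
```

View pics/top0.png

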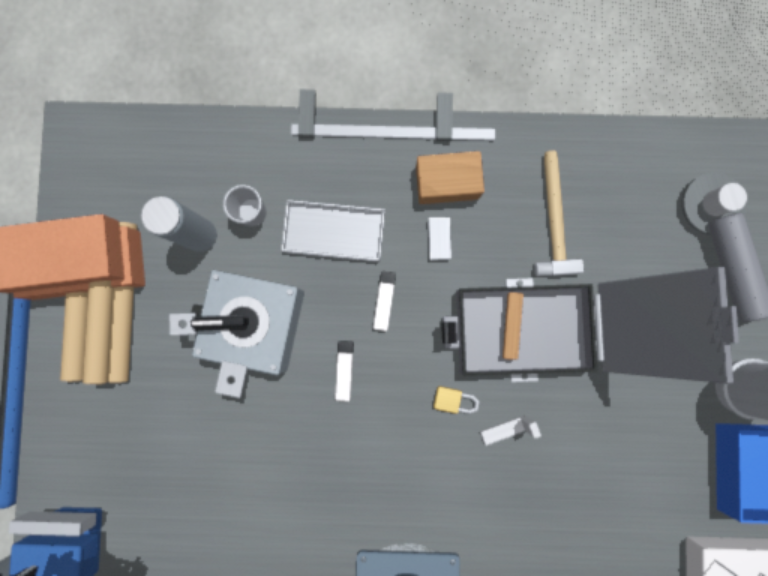

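View pics/side0.png

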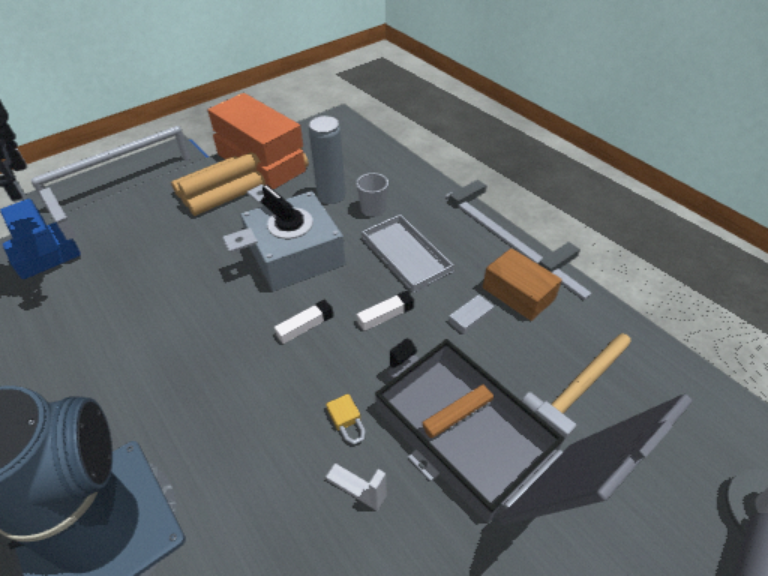

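The top view shows two packs, at (385,300) and (345,370), the brush in the case at (513,325), the isolator at (245,322), the tray at (333,230) and the open lid on the right. The side view agrees, with only two packs on the bench. Next I'll measure poses.

```bash
cat > meas.py <<'E'
from h import *
def rect(n,mask,w,name,z):
    # mask -> largest contour -> corners cast on plane z
    c,_=cv2.findContours(mask.astype(np.uint8),0,2); c=sorted(c,key=cv2.contourArea)[::-1]
    out=[]
    for k in c[:3]:
        if cv2.contourArea(k)<25: continue
        P=np.array([ray(n,q[0],z)[:2] for q in k],np.float32)
        (cx,cy),(a,b),an=cv2.minAreaRect(P)
        if a<b: a,b,an=b,a,an+90
        u,v=k[:,0].mean(0); zz=np.nanmedian(w[...,2][mask&(cv2.drawContours(np.zeros(mask.shape,np.uint8),[k],-1,1,-1)>0)])
        out.append((round(cx,1),round(cy,1),round(a,1),round(b,1),round((an+90)%180-90,1)))
        print(name,'ctr',out[-1][:2],'size',out[-1][2:4],'ang',out[-1][4],'z',round(float(zz),1),'px',u.round(),v.round())
    return out
def region(w,x0,x1,y0,y1): return (w[...,0]>x0)&(w[...,0]<x1)&(w[...,1]>y0)&(w[...,1]<y1)
def masks(p,w):
    hsv=cv2.cvtColor(p,cv2.COLOR_BGR2HSV); return hsv[...,0].astype(int),hsv[...,1].astype(int),hsv[...,2].astype(int),w[...,2]
E
python3 - <<'E'
from meas import *
for n in('top','side'):
    f=np.load(n+'0.npz'); p,w=f['p'],f['w']; H,S,V,z=masks(p,w)
    R=region(w,200,800,-700,600)
    print(n,'bench z',np.nanmedian(z[region(w,250,700,0,300)]))
    rect(n,R&(z>80)&(z<90)&region(w,300,650,150,500),w,'iso',85)
    rect(n,R&(z>115)&(z<145)&region(w,350,600,200,450)&(V<90),w,'fin',135)
    rect(n,R&(V>185)&(S<25)&(z>18)&(z<36),w,'white',28)
    rect(n,R&(V<60)&(z>18)&(z<36)&region(w,300,600,0,200),w,'cap',28)
    rect(n,R&(H>5)&(H<18)&(S>100)&(z>5)&(z<45)&region(w,300,650,-350,-60),w,'brush',34)
    rect(n,R&(z>46)&(z<58)&region(w,300,650,-380,-50),w,'rim',53)
    rect(n,R&(z>15)&(z<28)&region(w,500,700,0,250),w,'tray',22)
    L=R&(z>80)&region(w,300,700,-500,-200); q=w[L]; print('lid pts',len(q),np.nanmin(q,0),np.nanmax(q,0))
    m=q.mean(0); print('plane n',np.linalg.svd((q-m),full_matrices=False)[2][2],m)
E
```

```text
top bench z 0.8829114678145036
iso ctr (491.2, 307.8) size (211.4, 159.6) ang -10.2 z 85.6 px 162.0 225.0
fin ctr (516.8, 332.2) size (89.2, 12.7) ang -88.4 z 134.2 px 149.0 213.0
white ctr (686.7, -45.7) size (78.4, 38.6) ang 4.5 z 20.2 px 292.0 156.0
white ctr (420.0, 128.7) size (87.0, 26.3) ang -0.9 z 27.0 px 229.0 248.0
white ctr (554.0, 57.7) size (87.1, 26.2) ang -6.9 z 27.1 px 255.0 203.0
brush ctr (524.3, -183.7) size (121.9, 24.9) ang -3.7 z 33.9 px 342.0 210.0
rim ctr (518.7, -217.9) size (265.1, 162.1) ang -86.5 z 52.6 px 379.0 221.0
tray ctr (565.4, 56.8) size (109.9, 27.8) ang -7.3 z 26.3 px 256.0 199.0
tray ctr (651.3, 184.1) size (130.3, 4.6) ang 85.8 z 20.9 px 211.0 168.0
lid pts 5590 [ 328.49324111 -435.20858791   80.01090796] [ 612.28828013 -206.58346376  307.7456093 ]
plane n [-0.01101153 -0.9388989  -0.34401686] [ 527.30139991 -392.09988432  204.89340262]
side bench z 1.3685837875146571
iso ctr (491.1, 306.6) size (209.7, 164.1) ang -10.2 z 86.0 px 185.0 153.0
fin ctr (509.8, 326.0) size (106.0, 24.5) ang -86.8 z 130.4 px 185.0 134.0
white ctr (419.4, 129.4) size (85.7, 26.3) ang -1.1 z 27.8 px 198.0 213.0
white ctr (553.5, 58.4) size (85.7, 26.0) ang -7.0 z 27.6 px 253.0 206.0
cap ctr (473.8, 124.7) size (34.8, 20.9) ang 79.8 z 27.6 px 216.0 205.0
brush ctr (520.9, -187.6) size (128.6, 30.7) ang -3.4 z 33.9 px 305.0 273.0
rim ctr (517.2, -219.8) size (268.9, 164.2) ang -86.5 z 52.6 px 315.0 288.0
tray ctr (563.1, 56.6) size (111.3, 36.1) ang -6.6 z 26.2 px 256.0 206.0
tray ctr (650.3, 149.9) size (190.9, 58.3) ang -77.2 z 20.8 px 272.0 180.0
tray ctr (539.7, 220.0) size (82.6, 13.5) ang -9.4 z 21.1 px 217.0 177.0
lid pts 3690 [ 328.40754332 -434.69735767   80.03413698] [ 613.08062746 -205.47464833  306.6176208 ]
plane n [-0.07604733 -0.91388511 -0.39878668] [ 511.21929293 -395.13568527  217.63658138]
```

```bash
python3 - <<'E'
from meas import *
f=np.load('top0.npz'); p,w=f['p'],f['w']
cv2.imwrite('pics/c1.png',cv2.resize(p[175:275,105:205],None,fx=6,fy=6,interpolation=cv2.INTER_CUBIC))
H,S,V,z=masks(p,w)
# top-face edges: fit lines to box sides through the min-area rect of the face without the ear (morphological opening removes the ear)
m=((z>78)&(z<92)&region(w,300,650,150,500)).astype(np.uint8)
m=cv2.morphologyEx(m,cv2.MORPH_CLOSE,np.ones((25,25)))
o=cv2.morphologyEx(m,cv2.MORPH_OPEN,cv2.getStructuringElement(2,(25,25)))>0
rect('top',o,w,'box',85)
# case: inner floor rect, z<20 region inside
rect('top',(z>1)&(z<45)&region(w,400,640,-340,-70)&(z>2.5),w,'inner',5)
rim=(z>46)&(z<58)&region(w,300,650,-380,-50)
rect('top',rim&(V<45),w,'seal',53)
# tray outline
t=((z>3)&(z<28)&region(w,540,700,85,290)).astype(np.uint8)
rect('top',cv2.morphologyEx(t,cv2.MORPH_CLOSE,np.ones((7,7)))>0,w,'trayall',22)
E
```

```text
box ctr (505.7, 305.1) size (182.0, 159.8) ang -10.2 z 86.2 px 162.0 217.0
inner ctr (517.9, -220.1) size (241.7, 155.1) ang -86.4 z 5.8 px 342.0 212.0
inner ctr (633.1, -278.2) size (98.4, 17.5) ang -88.4 z 24.9 px 372.0 181.0
inner ctr (509.0, -82.8) size (161.4, 19.0) ang 3.7 z 29.2 px 305.0 220.0
trayall ctr (619.0, 183.6) size (198.2, 157.6) ang 90.0 z 2.0 px 215.0 186.0
```

View pics/c1.png

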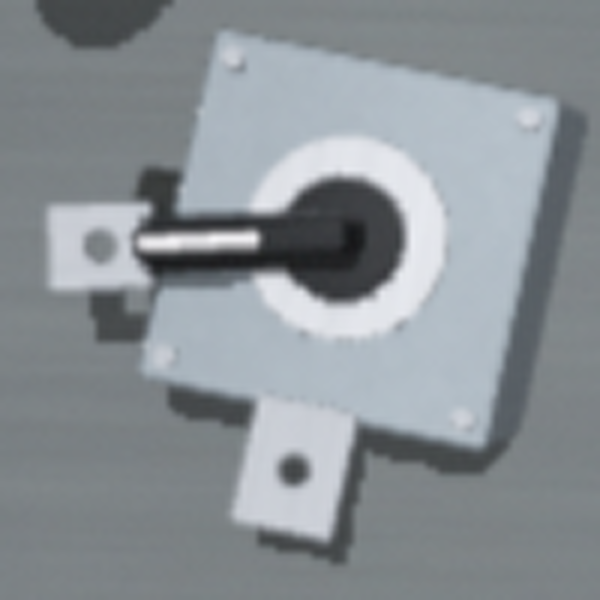

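The crop shows the ring centre at (347,238), the face corners at (222,32), (558,98), (490,447) and (142,375), the hasp hole at (294,470) and the tab hole at (101,245).

```bash
python3 - <<'E'
from meas import *
P=lambda c:np.array(c)/6.+np.array([105,175])-.4
A=np.mean([ray('top',P(c),85)[:2] for c in((222,32),(558,98),(490,447),(142,375))],0)
R=ray('top',P((347,238)),88)[:2]; h=ray('top',P((294,470)),89)[:2]; t=ray('top',P((101,245)),98)[:2]
print('corners',A,'ring',R,'hasp',h,'tab',t)
for c in (A,R):
  for q in (h,t): d=q-c; print(np.hypot(*d),np.degrees(np.arctan2(d[1],d[0])))
f=np.load('top0.npz'); p,w=f['p'],f['w']; H,S,V,z=masks(p,w)
print('tab z',z[215,115:122], 'ring z',z[212:216,175])
# tray corners by thresholded steel colour
t=((V>95)&(z<30)&region(w,540,700,85,290)).astype(np.uint8)
rect('top',cv2.morphologyEx(t,cv2.MORPH_CLOSE,np.ones((5,5)))>0,w,'tray',22)
E
```

```text
corners [516.7507502  302.45108327] ring [516.2394042  304.26834347] hasp [413.44688201 322.74374029] tab [510.05007952 409.92148168]
105.27811316223278 168.88651848280125
107.67908581670675 93.56771566056015
104.43966156008999 169.8107430997041
105.83427306423772 93.35264392257604
tab z [101.88810009  99.70410577 103.46564896 100.90619171  95.90166414
   0.17521684  -0.44268374] ring z [87.20339784 90.67982697 86.11939146 85.83009468]
tray ctr (618.6, 184.8) size (201.2, 158.2) ang 89.8 z 1.1 px 202.0 180.0
```

```bash
cat > plan.py <<'E'
from h import *
from scipy.spatial.transform import Rotation as Ro
def plan(g,ang,tilt=None):
    """g: wanted grasp point (mm), ang: wanted world angle of tool y (deg), tool down. dp holds in the present axes (turn after), turn about tool axes"""
    s=status.observe(); R=s['orientation']; a=np.radians(ang); y=np.array([np.cos(a),np.sin(a),0]); z=np.array([0,0,-1.])
    T=np.stack([np.cross(y,z),y,z],1); tcp=np.array(g,float)-155*z
    rv=Ro.from_matrix(R.T@T).as_rotvec(degrees=True)
    print('t',round(s['time'],2),'tcp',s['tcp_pos'].round(1),'grasp',(s['tcp_pos']+155*R[:,2]).round(1),'w',round(s['gripper_width'],1),'F',s['contact_force'].round(1),'ff',round(s['finger_force'],1),'yang',round(np.degrees(np.arctan2(R[1,1],R[0,1])),1))
    print('shift first cm',(R.T@(tcp-s['tcp_pos'])/10).round(2),'turn deg',rv.round(2),'| after turn: shift cm',(T.T@(tcp-s['tcp_pos'])/10).round(2))
E
python3 -c "
from plan import *
plan((514.1,358.4,170),2.5); plan((514.1,358.4,170),182.5)"
```

```text
t 0.1 tcp [134.3 507.3 403.6] grasp [134.2 507.  248.6] w 85.7 F [-0.1 -0.1  0.1] ff 0.0 yang 75.2
shift first cm [-40.53  -4.66   7.86] turn deg [-1.100e-01  6.000e-02  7.267e+01] | after turn: shift cm [-16.54  37.29   7.86]
t 0.1 tcp [134.3 507.3 403.6] grasp [134.2 507.  248.6] w 85.7 F [-0.1 -0.1  0.1] ff 0.0 yang 75.2
shift first cm [-40.53  -4.66   7.86] turn deg [-7.0000e-02 -1.2000e-01 -1.0733e+02] | after turn: shift cm [ 16.54 -37.29   7.86]
```

Request:
{"op": "arm_command", "data": {
  "targets": [
    {"dp": [-4.05, -0.47, 0.5], "dr": [0, 0, 0], "grip": 1},
    {"dp": [-4.05, -0.47, 0.5], "dr": [0, 0, 0], "grip": 1},
    {"dp": [-4.05, -0.47, 0.5], "dr": [0, 0, 0], "grip": 1},
    {"dp": [-4.05, -0.47, 0.5], "dr": [0, 0, 0], "grip": 1},
    {"dp": [-4.05, -0.47, 0.5], "dr": [0, 0, 0], "grip": 1},
    {"dp": [-4.05, -0.47, 0.5], "dr": [0, 0, 0], "grip": 1},
    {"dp": [-4.05, -0.47, 0.5], "dr": [0, 0, 0], "grip": 1},
    {"dp": [-4.05, -0.47, 0.5], "dr": [0, 0, 0], "grip": 1},
    {"dp": [-4.05, -0.47, 0.5], "dr": [0, 0, 0], "grip": 1},
    {"dp": [-4.05, -0.47, 0.5], "dr": [0, 0, 0], "grip": 1},
    {"dp": [0, 0, 0], "dr": [0, 0, 8], "grip": 1},
    {"dp": [0, 0, 0], "dr": [0, 0, 8], "grip": 1}
  ]
}}

```text
time: 1.3
tcp_pos: [515.2, 357.2, 352.7]
orientation: [[-0.854, 0.52, -0.003], [0.52, 0.854, -0.001], [0.002, -0.003, -1.0]]
contact_force: [-0.2, 0.2, -0.8]
gripper_width: 85.4
finger_force: 0.0
```

Request:
{"op": "arm_command", "data": {
  "targets": [
    {"dp": [0, 0, 0], "dr": [0, 0, 8.1], "grip": 1},
    {"dp": [0, 0, 0], "dr": [0, 0, 8.1], "grip": 1},
    {"dp": [0, 0, 0], "dr": [0, 0, 8.1], "grip": 1},
    {"dp": [0, 0, 0], "dr": [0, 0, 8.1], "grip": 1},
    {"dp": [0, 0, 0], "dr": [0, 0, 8.1], "grip": 1},
    {"dp": [0, 0, 0], "dr": [0, 0, 8.1], "grip": 1},
    {"dp": [0, 0, 0], "dr": [0, 0, 8.1], "grip": 1},
    {"dp": [0, 0, 0], "dr": [0, 0, 0], "grip": 1},
    {"dp": [0, 0, 0], "dr": [0, 0, 0], "grip": 1}
  ]
}}

```text
time: 2.2
tcp_pos: [513.8, 358.4, 354.1]
orientation: [[-0.046, 0.999, -0.001], [0.999, 0.046, -0.001], [-0.0, -0.001, -1.0]]
contact_force: [0.3, -0.5, -0.1]
gripper_width: 85.1
finger_force: 0.0
```

```bash
python3 -c "
from plan import *
plan((514.1,358.4,120),2.5)
shot('side','s1.png')"
```

```text
t 2.2 tcp [513.8 358.4 354.1] grasp [513.6 358.3 199.1] w 85.1 F [ 0.3 -0.5 -0.1] ff 0.0 yang 2.6
shift first cm [0.   0.04 7.91] turn deg [-0.06  0.03  0.14] | after turn: shift cm [-0.    0.03  7.91]
```

View pics/s1.png

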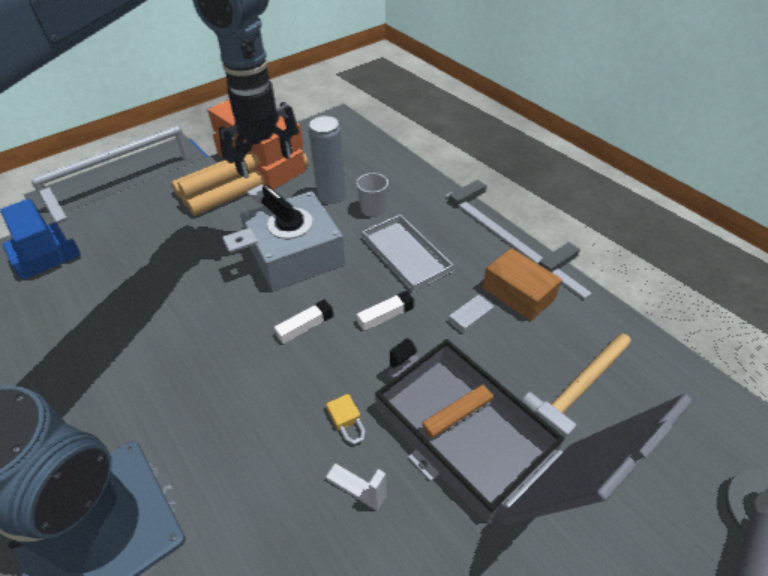

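The gripper stands open above the fin at about (265,170) and is clear of the spray can at (325,160). I'll descend and grip.

Request:
{"op": "arm_command", "data": {
  "targets": [
    {"dp": [0, 0, 3], "dr": [0, 0, 0], "grip": 1},
    {"dp": [0, 0, 2.5], "dr": [0, 0, 0], "grip": 1},
    {"dp": [0, 0, 1.5], "dr": [0, 0, 0], "grip": 1},
    {"dp": [0, 0, 0.9], "dr": [0, 0, 0], "grip": 1},
    {"dp": [0, 0, 0], "dr": [0, 0, 0], "grip": 0},
    {"dp": [0, 0, 0], "dr": [0, 0, 0], "grip": 0},
    {"dp": [0, 0, 0], "dr": [0, 0, 0], "grip": 0},
    {"dp": [0, 0, 0], "dr": [0, 0, 0], "grip": 0},
    {"dp": [0, 0, 0], "dr": [0, 0, 0], "grip": 0},
    {"dp": [0, 0, 0], "dr": [0, 0, 0], "grip": 0},
    {"dp": [0, 0, 0], "dr": [0, 0, 0], "grip": 0},
    {"dp": [0, 0, 0], "dr": [0, 0, 0], "grip": 0}
  ],
  "force": 40
}}

```text
time: 3.45
tcp_pos: [514.3, 358.6, 277.0]
orientation: [[-0.043, 0.999, 0.002], [0.999, 0.043, 0.001], [0.001, 0.002, -1.0]]
contact_force: [2.0, -0.5, 5.8]
gripper_width: 13.4
finger_force: 39.9
```

Request:
{"op": "arm_command", "data": {
  "targets": [
    {"dp": [-0.012, -0.369, 0], "dr": [0, 0, -3.85], "grip": 0},
    {"dp": [-0.012, -0.369, 0], "dr": [0, 0, -3.85], "grip": 0},
    {"dp": [-0.012, -0.369, 0], "dr": [0, 0, -3.85], "grip": 0},
    {"dp": [-0.012, -0.369, 0], "dr": [0, 0, -3.85], "grip": 0},
    {"dp": [-0.012, -0.369, 0], "dr": [0, 0, -3.85], "grip": 0},
    {"dp": [-0.012, -0.369, 0], "dr": [0, 0, -3.85], "grip": 0},
    {"dp": [-0.012, -0.369, 0], "dr": [0, 0, -3.85], "grip": 0},
    {"dp": [-0.012, -0.369, 0], "dr": [0, 0, -3.85], "grip": 0},
    {"dp": [-0.012, -0.369, 0], "dr": [0, 0, -3.85], "grip": 0},
    {"dp": [-0.012, -0.369, 0], "dr": [0, 0, -3.85], "grip": 0}
  ]
}}

```text
time: 4.45
tcp_pos: [481.4, 345.3, 277.0]
orientation: [[-0.657, 0.754, 0.005], [0.754, 0.657, 0.002], [-0.002, 0.005, -1.0]]
contact_force: [5.0, 0.9, 3.0]
gripper_width: 13.0
finger_force: 39.2
```

Request:
{"op": "arm_command", "data": {
  "targets": [
    {"dp": [-0.012, -0.369, 0], "dr": [0, 0, -3.85], "grip": 0},
    {"dp": [-0.012, -0.369, 0], "dr": [0, 0, -3.85], "grip": 0},
    {"dp": [-0.012, -0.369, 0], "dr": [0, 0, -3.85], "grip": 0},
    {"dp": [-0.012, -0.369, 0], "dr": [0, 0, -3.85], "grip": 0},
    {"dp": [-0.012, -0.369, 0], "dr": [0, 0, -3.85], "grip": 0},
    {"dp": [-0.012, -0.369, 0], "dr": [0, 0, -3.85], "grip": 0},
    {"dp": [-0.012, -0.369, 0], "dr": [0, 0, -3.85], "grip": 0},
    {"dp": [-0.012, -0.369, 0], "dr": [0, 0, -3.85], "grip": 0},
    {"dp": [-0.012, -0.369, 0], "dr": [0, 0, -3.85], "grip": 0},
    {"dp": [-0.012, -0.369, 0], "dr": [0, 0, -3.85], "grip": 0},
    {"dp": [0, 0, 0], "dr": [0, 0, 0], "grip": 0},
    {"dp": [0, 0, 0], "dr": [0, 0, 0], "grip": 0}
  ]
}}

```text
time: 5.65
tcp_pos: [463.8, 314.1, 276.9]
orientation: [[-0.983, 0.182, 0.006], [0.182, 0.983, 0.002], [-0.005, 0.003, -1.0]]
contact_force: [6.3, 2.3, 2.2]
gripper_width: 13.8
finger_force: 39.9
```

```bash
python3 -c "
from plan import *
plan((516.5+55*np.cos(np.radians(169.5)),303.5+55*np.sin(np.radians(169.5)),120),79.5)"
```

```text
t 5.65 tcp [463.8 314.1 276.9] grasp [464.7 314.4 121.9] w 13.8 F [6.3 2.3 2.2] ff 39.9 yang 79.5
shift first cm [ 0.12 -0.08  0.19] turn deg [ 0.18  0.31 -0.01] | after turn: shift cm [ 0.12 -0.08  0.19]
```

Request:
{"op": "arm_command", "data": {
  "targets": [
    {"dp": [0, 0, 0], "dr": [0, 0, 0], "grip": 0.5},
    {"dp": [0, 0, 0], "dr": [0, 0, 0], "grip": 0.7},
    {"dp": [0, 0, 0], "dr": [0, 0, 0], "grip": 0.7},
    {"dp": [0, 0, -3], "dr": [0, 0, 0], "grip": 0.7},
    {"dp": [0, 0, -4], "dr": [0, 0, 0], "grip": 1},
    {"dp": [0, 0, -4], "dr": [0, 0, 0], "grip": 1},
    {"dp": [-2, -4, 0], "dr": [0, 0, 0], "grip": 1},
    {"dp": [-1, -4.5, 0], "dr": [0, 0, 0], "grip": 1},
    {"dp": [0, -4.5, 0], "dr": [0, 0, 0], "grip": 1},
    {"dp": [0, -4.5, 0], "dr": [0, 0, 0], "grip": 1},
    {"dp": [0, -4.5, 0], "dr": [0, 0, 0], "grip": 1},
    {"dp": [0, -4.5, 0], "dr": [0, 0, 0], "grip": 1}
  ]
}}

```text
time: 6.85
tcp_pos: [442.3, 46.2, 385.3]
orientation: [[-0.983, 0.182, -0.001], [0.182, 0.983, -0.0], [0.001, -0.0, -1.0]]
contact_force: [0.1, -1.0, -0.1]
gripper_width: 85.7
finger_force: 0.0
```

```bash
python3 - <<'E'
from plan import *
from meas import *
p,d,w=shot('top'); np.savez('top1.npz',p=p,w=w)
q,d2,w2=shot('side'); np.savez('side1.npz',p=q,w=w2)
a=cv2.resize(p[210:275,125:190],(390,390),interpolation=cv2.INTER_CUBIC)
b=cv2.resize(q[120:185,135:200],(390,390),interpolation=cv2.INTER_CUBIC)
cv2.imwrite('pics/c2.png',np.hstack([a,b]))
plan((522,-185,100),86)
E
```

```text
t 6.95 tcp [442.2  43.7 385.4] grasp [442.   43.3 230.4] w 85.3 F [-0.5  0.3  0.1] ff 0.0 yang 79.0
shift first cm [-12.19 -20.9   13.08] turn deg [-0.13 -0.06 -6.95] | after turn: shift cm [ -9.55 -22.25  13.04]
```

View pics/c2.png

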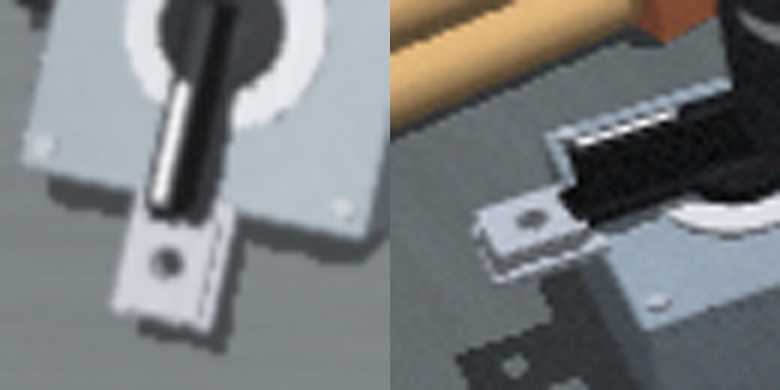

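The top crop shows the tab hole at (167,264), with the ear edge showing a little on the right. The side crop shows the hole at (532,219), nearly over the ear.

```bash
python3 - <<'E'
from meas import *
a=np.array([167,264])/6+[125,210]-.4; h=ray('top',np.array([294,470])/6.+[105,175]-.4,89)
b=np.array([532-390,219])/6+[135,120]-.4
for z in (95,98): print(z,'top',ray('top',a,z)[:2],'side',ray('side',b,z)[:2])
print('hasp',h)
# dark-hole centroids, same method for both, plus old side view of the hasp hole
def hole(im,c,r=5):
    g=cv2.cvtColor(im,cv2.COLOR_BGR2GRAY).astype(float); u,v=np.round(c).astype(int); s=g[v-r:v+r+1,u-r:u+r+1]; wt=np.clip(np.percentile(s,60)-s-20,0,None)
    yy,xx=np.mgrid[-r:r+1,-r:r+1]; wt[xx**2+yy**2>r*r*.7]=0; return np.array([u+(wt*xx).sum()/wt.sum(),v+(wt*yy).sum()/wt.sum()])
t0,t1=np.load('top0.npz')['p'],np.load('top1.npz')['p']; s0,s1=np.load('side0.npz')['p'],np.load('side1.npz')['p']
A=hole(t1,a);B=hole(t0,[154,253.3]);C=hole(s1,b);D=hole(s0,[237/1.5,241/1.5])
print(A,B,C,D); print('tab',ray('top',A,98)[:2],ray('side',C,98)[:2],'hasp',ray('top',B,89)[:2],ray('side',D,89)[:2])
E
```

```text
95 top [412.22883753 324.00463288] side [416.6004479  330.98028784]
98 top [412.53871057 323.13002667] side [415.55966084 327.62365533]
hasp [413.44688201 322.74374029  89.        ]
[152.58012636 253.29638139] [153.51045211 252.91346621] [158.24660633 156.12556561] [158.7932243 160.0817757]
tab [413.33857847 322.78199826] [415.4631297  327.56133025] hasp [413.49210422 322.98363256] [411.94160921 321.4129288 ]
```

The handle sits within about 1 mm of the hasp hole in the top view. Now the brush.

Request:
{"op": "arm_command", "data": {
  "targets": [
    {"dp": [0, 0, 0], "dr": [0, 0, -7.5], "grip": 1},
    {"dp": [-1.9, -4.4, 0], "dr": [0, 0, 0], "grip": 1},
    {"dp": [-1.9, -4.4, 0], "dr": [0, 0, 0], "grip": 1},
    {"dp": [-1.9, -4.4, 1], "dr": [0, 0, 0], "grip": 1},
    {"dp": [-1.9, -4.4, 2], "dr": [0, 0, 0], "grip": 1},
    {"dp": [-1.9, -4.4, 2], "dr": [0, 0, 0], "grip": 1},
    {"dp": [0, 0, 3], "dr": [0, 0, 0], "grip": 1},
    {"dp": [0, 0, 3], "dr": [0, 0, 0], "grip": 1},
    {"dp": [0, 0, 0], "dr": [0, 0, 0], "grip": 1},
    {"dp": [0, 0, 0], "dr": [0, 0, 0], "grip": 1}
  ]
}}

```text
time: 7.95
tcp_pos: [525.0, -173.0, 276.6]
orientation: [[-0.999, 0.052, -0.002], [0.052, 0.999, 0.001], [0.002, 0.001, -1.0]]
contact_force: [0.3, 0.2, 1.8]
gripper_width: 85.3
finger_force: 0.0
```

```bash
cat >> meas.py <<'E'
def brush(n,p,w,z0=34):
    H,S,V,z=masks(p,w); return rect(n,(H>5)&(H<18)&(S>100)&(z>5)&(z<45)&region(w,250,700,-350,300),w,n+' brush',z0)
def packs(n,p,w,z0=28):
    H,S,V,z=masks(p,w); return rect(n,(V>150)&(S<25)&(z>22)&(z<40)&region(w,250,700,-350,300),w,n+' pack',z0)
E
python3 - <<'E'
from plan import *
from meas import *
for n in('top','side'):
    p,d,w=shot(n); brush(n,p,w); packs(n,p,w)
plan((522.5,-185.5,27),86.5)
E
```

```text
top brush ctr (485.2, -182.5) size (42.0, 25.2) ang 0.8 z 33.7 px 341.0 228.0
top brush ctr (568.0, -187.0) size (33.9, 25.3) ang 0.7 z 34.0 px 342.0 200.0
top pack ctr (420.2, 128.7) size (87.6, 26.3) ang -1.2 z 27.2 px 230.0 251.0
top pack ctr (554.2, 57.7) size (87.4, 26.1) ang -6.8 z 27.3 px 256.0 203.0
top pack ctr (637.1, -274.2) size (87.0, 25.2) ang -84.0 z 25.6 px 371.0 177.0
side brush ctr (520.4, -187.6) size (127.5, 29.8) ang -4.0 z 34.1 px 305.0 274.0
side pack ctr (418.7, 127.2) size (87.7, 30.8) ang -1.1 z 27.3 px 198.0 214.0
side pack ctr (635.7, -275.8) size (85.5, 24.9) ang -83.5 z 26.0 px 366.0 274.0
side pack ctr (553.0, 55.8) size (87.8, 31.1) ang -6.6 z 27.4 px 253.0 206.0
t 8.05 tcp [ 526.  -173.4  279.3] grasp [ 526.4 -173.6  124.3] w 85.5 F [-0.3 -0.2  0.2] ff 0.0 yang 87.0
shift first cm [ 0.32 -1.22  9.73] turn deg [-0.06  0.17  0.53] | after turn: shift cm [ 0.28 -1.23  9.73]
```

Request:
{"op": "arm_command", "data": {
  "targets": [
    {"dp": [0.3, -1.2, 2.5], "dr": [0, 0, 0.5], "grip": 1},
    {"dp": [0, 0, 3], "dr": [0, 0, 0], "grip": 1},
    {"dp": [0, 0, 2.5], "dr": [0, 0, 0], "grip": 1},
    {"dp": [0, 0, 1.2], "dr": [0, 0, 0], "grip": 1},
    {"dp": [0, 0, 0.5], "dr": [0, 0, 0], "grip": 1},
    {"dp": [0, 0, 0], "dr": [0, 0, 0], "grip": 0},
    {"dp": [0, 0, 0], "dr": [0, 0, 0], "grip": 0},
    {"dp": [0, 0, 0], "dr": [0, 0, 0], "grip": 0},
    {"dp": [0, 0, 0], "dr": [0, 0, 0], "grip": 0},
    {"dp": [0, 0, 0], "dr": [0, 0, 0], "grip": 0},
    {"dp": [0, 0, 0], "dr": [0, 0, 0], "grip": 0},
    {"dp": [0, 0, 0], "dr": [0, 0, 0], "grip": 0}
  ],
  "force": 60
}}

```text
time: 9.25
tcp_pos: [522.3, -185.9, 181.7]
orientation: [[-0.998, 0.062, 0.003], [0.062, 0.998, -0.001], [-0.003, -0.001, -1.0]]
contact_force: [-0.2, 0.0, 4.8]
gripper_width: 26.9
finger_force: 60.8
```

Request:
{"op": "arm_command", "data": {
  "targets": [
    {"dp": [0, 0, -2], "dr": [0, 0, 0], "grip": 0},
    {"dp": [0, 0, -4], "dr": [0, 0, 0], "grip": 0},
    {"dp": [0, 0, -4], "dr": [0, 0, 0], "grip": 0},
    {"dp": [0, 0, -3], "dr": [0, 0, 0], "grip": 0},
    {"dp": [0, 0, 0], "dr": [0, 0, 0], "grip": 0}
  ]
}}

```text
time: 9.75
tcp_pos: [522.9, -186.3, 315.4]
orientation: [[-0.998, 0.062, 0.008], [0.062, 0.998, -0.004], [-0.008, -0.004, -1.0]]
contact_force: [1.3, -0.9, -0.5]
gripper_width: 27.1
finger_force: 60.2
```

```bash
python3 - <<'E'
from plan import *
from meas import *
f=np.load('top0.npz'); p,w=f['p'],f['w']
cs=np.array([(284,201),(384,208),(380,262),(281,253)])/1.5
P=np.array([ray('top',c,22)[:2] for c in cs]);print(P.round(1),P.mean(0).round(1), np.linalg.norm(P[1]-P[0]),np.linalg.norm(P[2]-P[1]))
d=P[1]-P[0]; print('tray y-dir',np.degrees(np.arctan2(d[1],d[0])))
E
```

```text
[[750.3 254.7]
 [741.8  61.7]
 [637.2  66.3]
 [649.3 256.4]] [694.7 159.8] 193.2676083253375 104.74484526122555
tray y-dir -92.51959918037602
```

```bash
python3 - <<'E'
from plan import *
plan((690,156,120),-2.5); plan((690,156,120),86.5)
s=status.observe(); print(s['joint_positions'].round(2))
E
```

```text
t 9.75 tcp [ 522.9 -186.3  315.4] grasp [ 524.2 -186.9  160.4] w 27.1 F [ 1.3 -0.9 -0.5] ff 60.2 yang 86.5
shift first cm [-14.53  35.2    4.04] turn deg [ 0.21  0.54 88.97] | after turn: shift cm [34.92 15.2   4.04]
t 9.75 tcp [ 522.9 -186.3  315.4] grasp [ 524.2 -186.9  160.4] w 27.1 F [ 1.3 -0.9 -0.5] ff 60.2 yang 86.5
shift first cm [-14.53  35.2    4.04] turn deg [-0.21  0.48 -0.03] | after turn: shift cm [-14.58  35.18   4.04]
[-0.46  0.12 -0.    1.44 -0.   -0.4 ]
```

Request:
{"op": "arm_command", "data": {
  "targets": [
    {"dp": [-1, 2, 0], "dr": [0, 0, 4], "grip": 0},
    {"dp": [-1.35, 4.1, 0], "dr": [0, 0, 0], "grip": 0},
    {"dp": [-1.35, 4.1, 0], "dr": [0, 0, 0], "grip": 0},
    {"dp": [-1.35, 4.1, 0], "dr": [0, 0, 0], "grip": 0},
    {"dp": [-1.35, 4.1, 0], "dr": [0, 0, 0], "grip": 0},
    {"dp": [-1.35, 4.1, 0], "dr": [0, 0, 0], "grip": 0},
    {"dp": [-1.35, 4.1, 0], "dr": [0, 0, 0], "grip": 0},
    {"dp": [-1.35, 4.1, 0], "dr": [0, 0, 0], "grip": 0},
    {"dp": [-1.35, 4.1, 0], "dr": [0, 0, 0], "grip": 0},
    {"dp": [0, 0, 0], "dr": [0, 0, 0], "grip": 0}
  ]
}}

```text
time: 10.75
tcp_pos: [683.3, 150.0, 304.9]
orientation: [[-0.992, 0.125, -0.005], [0.125, 0.992, 0.002], [0.006, 0.001, -1.0]]
contact_force: [0.2, 0.1, -1.1]
gripper_width: 27.0
finger_force: 60.1
```

Request:
{"op": "arm_command", "data": {
  "targets": [
    {"dp": [0, 0, 0], "dr": [0, 0, 8.5], "grip": 0},
    {"dp": [0, 0, 0], "dr": [0, 0, 8.5], "grip": 0},
    {"dp": [0, 0, 0], "dr": [0, 0, 8.5], "grip": 0},
    {"dp": [0, 0, 0], "dr": [0, 0, 8.5], "grip": 0},
    {"dp": [0, 0, 0], "dr": [0, 0, 8.5], "grip": 0},
    {"dp": [0, 0, 0], "dr": [0, 0, 8.5], "grip": 0},
    {"dp": [0, 0, 0], "dr": [0, 0, 8.5], "grip": 0},
    {"dp": [0, 0, 0], "dr": [0, 0, 8.5], "grip": 0},
    {"dp": [0, 0, 0], "dr": [0, 0, 8.5], "grip": 0},
    {"dp": [0, 0, 0], "dr": [0, 0, 8.5], "grip": 0},
    {"dp": [0, 0, 0], "dr": [0, 0, 0], "grip": 0}
  ]
}}

```text
time: 11.85
tcp_pos: [682.3, 144.1, 307.7]
orientation: [[0.044, 0.999, -0.004], [0.999, -0.044, -0.001], [-0.001, -0.004, -1.0]]
contact_force: [-0.2, 0.6, -1.9]
gripper_width: 27.1
finger_force: 64.8
```

```bash
python3 - <<'E'
from plan import *
plan((690,156,26),-2.5)
p,d,w=shot('side','s2.png')
E
```

```text
t 11.85 tcp [682.3 144.1 307.7] grasp [681.7 144.  152.7] w 27.1 F [-0.2  0.6 -1.9] ff 64.8 yang -2.5
shift first cm [ 1.23  0.77 12.67] turn deg [-0.23  0.05 -0.05] | after turn: shift cm [ 1.22  0.72 12.67]
```

View pics/s2.png

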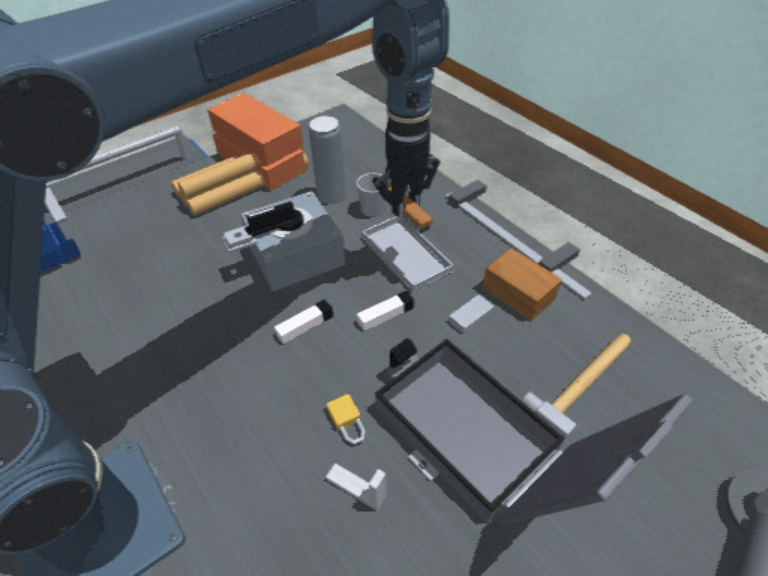

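The brush is held over the tray and aligned with it. The tray corners are at (402,217), (451,265), (413,287) and (363,237).

```bash
python3 - <<'E'
from h import *
P=np.array([ray('side',np.array(c)/1.5,22)[:2] for c in((402,217),(451,265),(413,287),(363,237))]);print(P.round(),P.mean(0))
E
```

```text
[[752. 239.]
 [737.  64.]
 [639.  66.]
 [647. 240.]] [693.55603238 152.30258595]
```

Request:
{"op": "arm_command", "data": {
  "targets": [
    {"dp": [1.2, 0.7, 2], "dr": [0, 0, 0], "grip": 0},
    {"dp": [0, 0, 3], "dr": [0, 0, 0], "grip": 0},
    {"dp": [0, 0, 3], "dr": [0, 0, 0], "grip": 0},
    {"dp": [0, 0, 3], "dr": [0, 0, 0], "grip": 0},
    {"dp": [0, 0, 1.3], "dr": [0, 0, 0], "grip": 0},
    {"dp": [0, 0, 0], "dr": [0, 0, 0], "grip": 0},
    {"dp": [0, 0, 0], "dr": [0, 0, 0], "grip": 0}
  ]
}}

```text
time: 12.6
tcp_pos: [690.4, 156.8, 186.7]
orientation: [[0.043, 0.999, -0.0], [0.999, -0.043, 0.0], [0.0, -0.0, -1.0]]
contact_force: [0.6, 0.6, -0.9]
gripper_width: 26.9
finger_force: 65.4
```

Request:
{"op": "arm_command", "data": {
  "targets": [
    {"dp": [0, 0, 0], "dr": [0, 0, 0], "grip": 0.45},
    {"dp": [0, 0, 0], "dr": [0, 0, 0], "grip": 0.45},
    {"dp": [0, 0, 0], "dr": [0, 0, 0], "grip": 0.45},
    {"dp": [0, 0, -2], "dr": [0, 0, 0], "grip": 0.45},
    {"dp": [0, 0, -4], "dr": [0, 0, 0], "grip": 0.45},
    {"dp": [0, 0, -5], "dr": [0, 0, 0], "grip": 1},
    {"dp": [0, 0, 0], "dr": [0, 0, 0], "grip": 1}
  ]
}}

```text
time: 13.3
tcp_pos: [692.6, 156.7, 308.6]
orientation: [[0.044, 0.999, 0.018], [0.999, -0.044, 0.002], [0.003, 0.018, -1.0]]
contact_force: [0.6, -0.1, 0.9]
gripper_width: 66.4
finger_force: 0.0
```

```bash
python3 - <<'E'
from plan import *
from meas import *
for n in('top','side'):
    p,d,w=shot(n); H,S,V,z=masks(p,w); rect(n,(H>5)&(H<18)&(S>100)&(z>5)&(z<45)&region(w,600,780,40,260),w,n+' brush',33); packs(n,p,w)
plan((554,57.5,160),83)
plan((554,57.5,160),83-180)
print(status.observe()['joint_positions'])
E
```

```text
top brush ctr (685.7, 128.2) size (64.2, 23.3) ang 87.7 z 33.1 px 230.0 155.0
top pack ctr (554.2, 57.7) size (87.4, 26.1) ang -6.8 z 27.0 px 256.0 203.0
top pack ctr (637.1, -274.3) size (86.8, 25.2) ang -84.0 z 25.5 px 370.0 178.0
side brush ctr (686.3, 150.7) size (130.9, 30.2) ang 86.5 z 32.8 px 268.0 164.0
side pack ctr (418.8, 127.1) size (87.5, 30.9) ang -1.1 z 27.4 px 199.0 214.0
side pack ctr (552.9, 56.6) size (87.4, 29.6) ang -7.0 z 27.4 px 252.0 206.0
t 13.4 tcp [691.3 156.5 301.2] grasp [692.4 156.7 146.3] w 79.8 F [ 0.  -0.  -0.4] ff 0.0 yang -2.5
shift first cm [-10.5  -13.27  -1.48] turn deg [  0.38   0.25 -85.52] | after turn: shift cm [ 12.42 -11.5   -1.38]
t 13.4 tcp [691.3 156.5 301.2] grasp [692.4 156.7 146.3] w 79.8 F [ 0.  -0.  -0.4] ff 0.0 yang -2.5
shift first cm [-10.5  -13.27  -1.48] turn deg [ 0.26 -0.39 94.47] | after turn: shift cm [-12.42  11.5   -1.38]
[ 1.28161644e-01  5.39240414e-01  4.93509116e-01  1.51780305e+00
 -2.89409491e-05  1.74303000e+00]
```

Request:
{"op": "arm_command", "data": {
  "targets": [
    {"dp": [-2.65, -3.06, 0], "dr": [0, 0, 0], "grip": 1},
    {"dp": [-2.65, -3.06, 0], "dr": [0, 0, 0], "grip": 1},
    {"dp": [-2.65, -3.06, 0], "dr": [0, 0, 0], "grip": 1},
    {"dp": [-2.65, -3.06, 0], "dr": [0, 0, 0], "grip": 1},
    {"dp": [0, 0, 0], "dr": [0, 0, -8.55], "grip": 1},
    {"dp": [0, 0, 0], "dr": [0, 0, -8.55], "grip": 1},
    {"dp": [0, 0, 0], "dr": [0, 0, -8.55], "grip": 1},
    {"dp": [0, 0, 0], "dr": [0, 0, -8.55], "grip": 1},
    {"dp": [0, 0, 0], "dr": [0, 0, -8.55], "grip": 1}
  ]
}}

```text
time: 14.3
tcp_pos: [562.6, 55.9, 295.1]
orientation: [[-0.65, 0.76, -0.004], [0.76, 0.65, 0.0], [0.002, -0.003, -1.0]]
contact_force: [-0.0, -0.2, 0.2]
gripper_width: 85.2
finger_force: 0.0
```

Request:
{"op": "arm_command", "data": {
  "targets": [
    {"dp": [0, 0, 0], "dr": [0, 0, -8.55], "grip": 1},
    {"dp": [0, 0, 0], "dr": [0, 0, -8.55], "grip": 1},
    {"dp": [0, 0, 0], "dr": [0, 0, -8.55], "grip": 1},
    {"dp": [0, 0, 0], "dr": [0, 0, -8.55], "grip": 1},
    {"dp": [0, 0, 0], "dr": [0, 0, -8.55], "grip": 1},
    {"dp": [0, 0, 2], "dr": [0, 0, 0], "grip": 1},
    {"dp": [0, 0, 0], "dr": [0, 0, 0], "grip": 1}
  ]
}}

```text
time: 15.0
tcp_pos: [561.6, 56.0, 272.7]
orientation: [[-0.992, 0.123, -0.008], [0.123, 0.992, 0.0], [0.008, -0.001, -1.0]]
contact_force: [0.6, 0.2, -0.8]
gripper_width: 85.6
finger_force: 0.0
```

```bash
python3 - <<'E'
from plan import *
from meas import *
p,d,w=shot('side'); packs('side',p,w)
plan((565,56,20),83)
E
```

```text
side pack ctr (564.6, 54.2) size (63.4, 31.9) ang -5.2 z 27.6 px 256.0 204.0
side pack ctr (636.9, -291.8) size (49.9, 20.9) ang -76.6 z 26.1 px 373.0 281.0
t 15.05 tcp [562.  56. 274.] grasp [560.9  56.  119. ] w 85.4 F [-0.7 -0.2 -0.1] ff 0.0 yang 83.0
shift first cm [-0.37  0.05  9.9 ] turn deg [-0.04 -0.38 -0.04] | after turn: shift cm [-0.3   0.04  9.9 ]
```

Request:
{"op": "arm_command", "data": {
  "targets": [
    {"dp": [-0.3, 0, 3], "dr": [0, 0, 0], "grip": 1},
    {"dp": [0, 0, 3], "dr": [0, 0, 0], "grip": 1},
    {"dp": [0, 0, 2.5], "dr": [0, 0, 0], "grip": 1},
    {"dp": [0, 0, 1.2], "dr": [0, 0, 0], "grip": 1},
    {"dp": [0, 0, 0], "dr": [0, 0, 0], "grip": 1},
    {"dp": [0, 0, 0], "dr": [0, 0, 0], "grip": 0},
    {"dp": [0, 0, 0], "dr": [0, 0, 0], "grip": 0},
    {"dp": [0, 0, 0], "dr": [0, 0, 0], "grip": 0},
    {"dp": [0, 0, 0], "dr": [0, 0, 0], "grip": 0},
    {"dp": [0, 0, 0], "dr": [0, 0, 0], "grip": 0},
    {"dp": [0, 0, 0], "dr": [0, 0, 0], "grip": 0},
    {"dp": [0, 0, 0], "dr": [0, 0, 0], "grip": 0}
  ],
  "force": 60
}}

```text
time: 16.25
tcp_pos: [567.2, 55.6, 181.8]
orientation: [[-0.992, 0.122, 0.003], [0.122, 0.992, -0.0], [-0.003, 0.0, -1.0]]
contact_force: [0.0, 0.6, 5.0]
gripper_width: 26.8
finger_force: 61.3
```

Request:
{"op": "arm_command", "data": {
  "targets": [
    {"dp": [0, 0, -2], "dr": [0, 0, 0], "grip": 0},
    {"dp": [0, 0, -4], "dr": [0, 0, 0], "grip": 0},
    {"dp": [0, 0, -5], "dr": [0, 0, 0], "grip": 0},
    {"dp": [0, 0, -1], "dr": [0, 0, 0], "grip": 0},
    {"dp": [0, 0, 0], "dr": [0, 0, 0], "grip": 0}
  ]
}}

```text
time: 16.75
tcp_pos: [567.4, 55.6, 303.1]
orientation: [[-0.992, 0.122, 0.006], [0.122, 0.992, -0.0], [-0.006, 0.001, -1.0]]
contact_force: [-0.2, -0.3, -0.4]
gripper_width: 26.7
finger_force: 60.6
```

```bash
python3 - <<'E'
from plan import *
from meas import *
# case centre from the side view (empty): seal rim by depth, floor by depth
for n in('top','side'):
    p,d,w=shot(n); H,S,V,z=masks(p,w)
    rect(n,(z>2.5)&(z<9)&(V>70)&region(w,400,640,-350,-80),w,n+' floor',5)
plan((520,-195,150),93.5)
E
```

```text
top floor ctr (517.9, -214.0) size (229.5, 150.7) ang -86.5 z 5.3 px 356.0 219.0
top floor ctr (426.3, -216.7) size (52.3, 16.6) ang -82.1 z 5.6 px 349.0 251.0
top floor ctr (608.0, -203.5) size (52.7, 14.0) ang -84.8 z 5.7 px 347.0 188.0
side floor ctr (527.5, -201.5) size (227.4, 131.7) ang -86.4 z 5.4 px 320.0 281.0
side floor ctr (427.1, -211.3) size (54.5, 21.9) ang -85.7 z 6.3 px 280.0 309.0
t 16.85 tcp [565.9  55.6 298.5] grasp [565.5  55.6 143.5] w 27.1 F [-0.3 -0.3 -1.2] ff 60.6 yang 83.0
shift first cm [  1.49 -25.43  -0.63] turn deg [ -0.    -0.15 -10.53] | after turn: shift cm [  6.11 -24.73  -0.65]
```

Request:
{"op": "arm_command", "data": {
  "targets": [
    {"dp": [0, 0, 0], "dr": [0, 0, -5.25], "grip": 0},
    {"dp": [0, 0, 0], "dr": [0, 0, -5.25], "grip": 0},
    {"dp": [0.93, -4.1, 0], "dr": [0, 0, 0], "grip": 0},
    {"dp": [0.93, -4.1, 0], "dr": [0, 0, 0], "grip": 0},
    {"dp": [0.93, -4.1, 0], "dr": [0, 0, 0], "grip": 0},
    {"dp": [0.93, -4.1, 0], "dr": [0, 0, 0], "grip": 0},
    {"dp": [0.93, -4.1, 0], "dr": [0, 0, 0], "grip": 0},
    {"dp": [0.93, -4.1, 0], "dr": [0, 0, 0], "grip": 0},
    {"dp": [0.93, -4.1, 0], "dr": [0, 0, 0], "grip": 0},
    {"dp": [0, 0, 3], "dr": [0, 0, 0], "grip": 0},
    {"dp": [0, 0, 0], "dr": [0, 0, 0], "grip": 0}
  ]
}}

```text
time: 17.95
tcp_pos: [515.7, -234.7, 262.6]
orientation: [[-0.998, -0.058, -0.012], [-0.058, 0.998, 0.008], [0.012, 0.008, -1.0]]
contact_force: [-0.5, 1.1, -2.4]
gripper_width: 26.7
finger_force: 60.5
```

```bash
python3 - <<'E'
from plan import *
plan((518,-235,32),93.5)
p,d,w=shot('side','s3.png')
E
```

```text
t 17.95 tcp [ 515.7 -234.7  262.6] grasp [ 513.9 -233.5  107.6] w 26.7 F [-0.5  1.1 -2.4] ff 60.5 yang 93.3
shift first cm [-0.31 -0.1   7.56] turn deg [ 0.47 -0.66 -0.19] | after turn: shift cm [-0.23 -0.04  7.56]
```

View pics/s3.png

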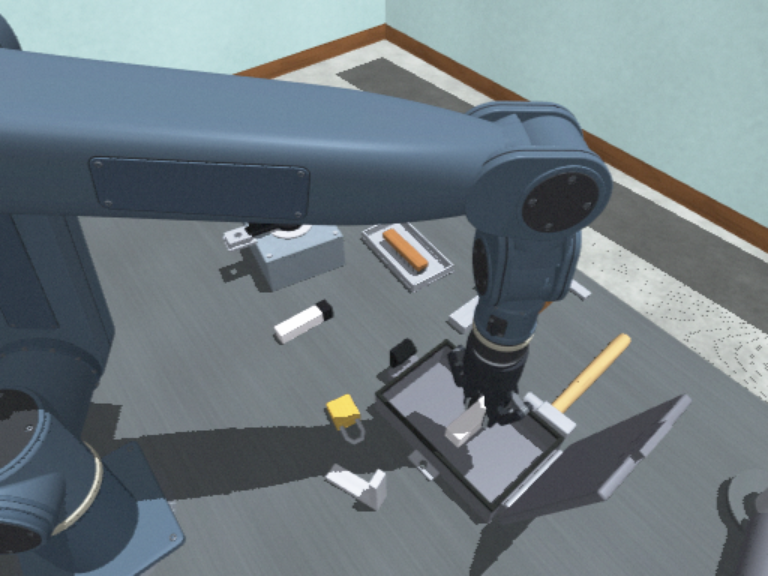

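The brush lies in the tray at (405,250), and the pack hangs inside the case outline at (468,420). I'll lower it and release.

Request:
{"op": "arm_command", "data": {
  "targets": [
    {"dp": [-0.3, 0, 2.5], "dr": [0, 0, 0], "grip": 0},
    {"dp": [0, 0, 2.5], "dr": [0, 0, 0], "grip": 0},
    {"dp": [0, 0, 1.8], "dr": [0, 0, 0], "grip": 0},
    {"dp": [0, 0, 0.7], "dr": [0, 0, 0], "grip": 0},
    {"dp": [0, 0, 0], "dr": [0, 0, 0], "grip": 0},
    {"dp": [0, 0, 0], "dr": [0, 0, 0], "grip": 0.6},
    {"dp": [0, 0, 0], "dr": [0, 0, 0], "grip": 0.6},
    {"dp": [0, 0, 0], "dr": [0, 0, 0], "grip": 0.6},
    {"dp": [0, 0, -3], "dr": [0, 0, 0], "grip": 0.6},
    {"dp": [0, 0, -5], "dr": [0, 0, 0], "grip": 0.6},
    {"dp": [0, 0, -5], "dr": [0, 0, 0], "grip": 1},
    {"dp": [0, 0, 0], "dr": [0, 0, 0], "grip": 1}
  ]
}}

```text
time: 19.2
tcp_pos: [524.0, -236.0, 336.0]
orientation: [[-0.998, -0.06, 0.016], [-0.061, 0.998, -0.009], [-0.015, -0.01, -1.0]]
contact_force: [1.3, -1.2, 0.0]
gripper_width: 77.8
finger_force: 0.0
```

```bash
python3 - <<'E'
from plan import *
from meas import *
for n in('top','side'):
    p,d,w=shot(n); packs(n,p,w,28); H,S,V,z=masks(p,w)
    rect(n,(V>150)&(S<25)&(z>22)&(z<40)&region(w,440,600,-330,-90),w,n+' in case',33)
    rect(n,(H>5)&(H<18)&(S>100)&(z>5)&(z<45)&region(w,600,780,40,260),w,n+' brush',33)
plan((431,128,160),89)
E
```

```text
top pack ctr (420.3, 128.7) size (87.5, 26.5) ang -0.9 z 27.2 px 230.0 247.0
top pack ctr (637.1, -274.3) size (86.8, 25.2) ang -84.0 z 25.8 px 369.0 178.0
top pack ctr (486.5, -235.8) size (42.1, 28.1) ang 0.6 z 31.9 px 358.0 228.0
top in case ctr (486.6, -234.4) size (41.9, 28.0) ang 0.6 z 31.9 px 358.0 228.0
top in case ctr (547.1, -232.6) size (27.1, 13.2) ang -81.3 z 31.9 px 360.0 208.0
top brush ctr (686.8, 154.7) size (117.4, 23.1) ang 87.1 z 32.9 px 221.0 156.0
side pack ctr (508.9, -234.5) size (90.9, 28.7) ang 3.4 z 32.2 px 316.0 290.0
side pack ctr (418.7, 126.5) size (87.7, 32.1) ang -1.1 z 27.5 px 198.0 214.0
side pack ctr (636.8, -284.9) size (67.0, 25.0) ang -84.3 z 26.1 px 370.0 278.0
side in case ctr (506.7, -236.0) size (90.3, 28.5) ang 3.4 z 32.2 px 316.0 290.0
side brush ctr (686.3, 150.7) size (130.9, 30.2) ang 86.5 z 33.2 px 268.0 164.0
t 19.3 tcp [ 522.6 -235.2  328.9] grasp [ 523.5 -235.8  173.9] w 85.2 F [-0.3 -0.1 -1.2] ff 0.0 yang 93.5
shift first cm [ 6.96 36.81  1.2 ] turn deg [-0.22  0.34  4.46] | after turn: shift cm [ 9.79 36.15  1.39]
```

Request:
{"op": "arm_command", "data": {
  "targets": [
    {"dp": [0.77, 4.09, 0], "dr": [0, 0, 0], "grip": 1},
    {"dp": [0.77, 4.09, 0], "dr": [0, 0, 0], "grip": 1},
    {"dp": [0.77, 4.09, 0], "dr": [0, 0, 0], "grip": 1},
    {"dp": [0.77, 4.09, 0], "dr": [0, 0, 0], "grip": 1},
    {"dp": [0.77, 4.09, 0], "dr": [0, 0, 0], "grip": 1},
    {"dp": [0.77, 4.09, 0], "dr": [0, 0, 0], "grip": 1},
    {"dp": [0.77, 4.09, 0], "dr": [0, 0, 0], "grip": 1},
    {"dp": [0.77, 4.09, 0], "dr": [0, 0, 0], "grip": 1},
    {"dp": [0.77, 4.09, 0], "dr": [0, 0, 0], "grip": 1},
    {"dp": [0, 0, 3], "dr": [0, 0, 4.5], "grip": 1},
    {"dp": [0, 0, 2], "dr": [0, 0, 0], "grip": 1},
    {"dp": [0, 0, 0], "dr": [0, 0, 0], "grip": 1}
  ]
}}

```text
time: 20.5
tcp_pos: [427.9, 128.8, 270.4]
orientation: [[-1.0, 0.017, -0.009], [0.017, 1.0, -0.001], [0.009, -0.002, -1.0]]
contact_force: [-1.2, 0.0, -0.1]
gripper_width: 85.5
finger_force: 0.0
```

```bash
python3 - <<'E'
from plan import *
from meas import *
p,d,w=shot('top'); packs('top',p,w)
p,d,w=shot('side'); packs('side',p,w)
plan((431,128,22),89)
E
```

```text
top pack ctr (509.1, -234.8) size (87.9, 28.5) ang 3.5 z 32.0 px 358.0 221.0
top pack ctr (637.3, -274.2) size (86.9, 24.9) ang -84.6 z 25.5 px 366.0 178.0
top pack ctr (452.4, 128.0) size (25.5, 22.4) ang -88.4 z 27.4 px 230.0 239.0
side pack ctr (509.6, -234.4) size (89.2, 28.5) ang 3.8 z 32.2 px 317.0 291.0
side pack ctr (430.8, 127.5) size (62.3, 32.2) ang 2.7 z 27.7 px 202.0 212.0
t 20.6 tcp [429.7 128.4 274.1] grasp [429.2 128.4 119.1] w 85.3 F [ 0.1 -0.3  0. ] ff 0.0 yang 89.0
shift first cm [-0.16 -0.04  9.71] turn deg [-0.03 -0.17 -0.03] | after turn: shift cm [-0.13 -0.04  9.71]
```

Request:
{"op": "arm_command", "data": {
  "targets": [
    {"dp": [-0.15, 0, 3], "dr": [0, 0, 0], "grip": 1},
    {"dp": [0, 0, 3], "dr": [0, 0, 0], "grip": 1},
    {"dp": [0, 0, 2.5], "dr": [0, 0, 0], "grip": 1},
    {"dp": [0, 0, 0.9], "dr": [0, 0, 0], "grip": 1},
    {"dp": [0, 0, 0], "dr": [0, 0, 0], "grip": 1},
    {"dp": [0, 0, 0], "dr": [0, 0, 0], "grip": 0},
    {"dp": [0, 0, 0], "dr": [0, 0, 0], "grip": 0},
    {"dp": [0, 0, 0], "dr": [0, 0, 0], "grip": 0},
    {"dp": [0, 0, 0], "dr": [0, 0, 0], "grip": 0},
    {"dp": [0, 0, 0], "dr": [0, 0, 0], "grip": 0},
    {"dp": [0, 0, 0], "dr": [0, 0, 0], "grip": 0},
    {"dp": [0, 0, 0], "dr": [0, 0, 0], "grip": 0}
  ],
  "force": 60
}}

```text
time: 21.8
tcp_pos: [432.6, 128.7, 182.5]
orientation: [[-1.0, 0.018, 0.003], [0.018, 1.0, 0.0], [-0.003, 0.0, -1.0]]
contact_force: [-0.6, 0.9, 6.0]
gripper_width: 26.5
finger_force: 61.5
```

Request:
{"op": "arm_command", "data": {
  "targets": [
    {"dp": [0, 0, -2], "dr": [0, 0, 0], "grip": 0},
    {"dp": [0, 0, -4], "dr": [0, 0, 0], "grip": 0},
    {"dp": [0, 0, -5], "dr": [0, 0, 0], "grip": 0},
    {"dp": [0, 0, -1], "dr": [0, 0, -4.5], "grip": 0},
    {"dp": [0, 0, 0], "dr": [0, 0, 0], "grip": 0}
  ]
}}

```text
time: 22.3
tcp_pos: [432.7, 128.7, 303.5]
orientation: [[-0.998, -0.061, 0.005], [-0.061, 0.998, 0.001], [-0.005, 0.0, -1.0]]
contact_force: [1.0, 0.2, -2.1]
gripper_width: 26.9
finger_force: 60.8
```

```bash
python3 - <<'E'
from plan import *
plan((519,-175,120),93.5)
E
```

```text
t 22.3 tcp [432.7 128.7 303.5] grasp [433.4 128.8 148.5] w 26.9 F [ 1.   0.2 -2.1] ff 60.8 yang 93.5
shift first cm [ -6.76 -30.84   2.87] turn deg [ 0.02  0.27 -0.03] | after turn: shift cm [ -6.76 -30.84   2.85]
```

Request:
{"op": "arm_command", "data": {
  "targets": [
    {"dp": [-0.84, -3.85, 0], "dr": [0, 0, 0], "grip": 0},
    {"dp": [-0.84, -3.85, 0], "dr": [0, 0, 0], "grip": 0},
    {"dp": [-0.84, -3.85, 0], "dr": [0, 0, 0], "grip": 0},
    {"dp": [-0.84, -3.85, 0], "dr": [0, 0, 0], "grip": 0},
    {"dp": [-0.84, -3.85, 0], "dr": [0, 0, 0], "grip": 0},
    {"dp": [-0.84, -3.85, 0], "dr": [0, 0, 0], "grip": 0},
    {"dp": [-0.84, -3.85, 0], "dr": [0, 0, 0], "grip": 0},
    {"dp": [-0.84, -3.85, 0], "dr": [0, 0, 0], "grip": 0},
    {"dp": [0, 0, 3], "dr": [0, 0, 0], "grip": 0},
    {"dp": [0, 0, 0], "dr": [0, 0, 0], "grip": 0}
  ]
}}

```text
time: 23.3
tcp_pos: [514.9, -174.8, 263.9]
orientation: [[-0.998, -0.057, -0.012], [-0.057, 0.998, 0.006], [0.012, 0.007, -1.0]]
contact_force: [-1.7, 0.1, -2.6]
gripper_width: 26.6
finger_force: 60.6
```

```bash
python3 - <<'E'
from plan import *
from meas import *
plan((519,-175,32.5),93.5)
p,d,w=shot('side'); packs('side',p,w,33); p,d,w=shot('top'); packs('top',p,w,33)
E
```

```text
t 23.3 tcp [ 514.9 -174.8  263.9] grasp [ 513.1 -173.9  109. ] w 26.6 F [-1.7  0.1 -2.6] ff 60.6 yang 93.3
shift first cm [-0.49 -0.09  7.64] turn deg [ 0.39 -0.68 -0.24] | after turn: shift cm [-0.4  -0.04  7.64]
side pack ctr (506.7, -236.1) size (90.3, 28.8) ang 3.4 z 32.2 px 316.0 293.0
side pack ctr (633.2, -276.8) size (84.6, 23.9) ang -84.7 z 26.1 px 366.0 274.0
top pack ctr (636.5, -272.8) size (86.3, 25.0) ang -84.0 z 25.4 px 371.0 178.0
```

Request:
{"op": "arm_command", "data": {
  "targets": [
    {"dp": [-0.4, 0, 2.5], "dr": [0, 0, 0], "grip": 0},
    {"dp": [0, 0, 2.5], "dr": [0, 0, 0], "grip": 0},
    {"dp": [0, 0, 1.9], "dr": [0, 0, 0], "grip": 0},
    {"dp": [0, 0, 0.7], "dr": [0, 0, 0], "grip": 0},
    {"dp": [0, 0, 0], "dr": [0, 0, 0], "grip": 0},
    {"dp": [0, 0, 0], "dr": [0, 0, 0], "grip": 0.6},
    {"dp": [0, 0, 0], "dr": [0, 0, 0], "grip": 0.6},
    {"dp": [0, 0, 0], "dr": [0, 0, 0], "grip": 0.6},
    {"dp": [0, 0, -3], "dr": [0, 0, 0], "grip": 0.6},
    {"dp": [0, 0, -5], "dr": [0, 0, 0], "grip": 0.4},
    {"dp": [0, 0, -5], "dr": [0, 0, 0], "grip": 0},
    {"dp": [0, 0, -5], "dr": [0, 0, 0], "grip": 0}
  ]
}}

```text
time: 24.6
tcp_pos: [521.3, -174.5, 378.0]
orientation: [[-0.998, -0.06, 0.001], [-0.06, 0.998, -0.001], [-0.001, -0.001, -1.0]]
contact_force: [1.5, -1.3, 0.1]
gripper_width: 8.1
finger_force: 0.0
```

Request:
{"op": "arm_command", "data": {
  "targets": [
    {"dp": [0, 4, -4], "dr": [0, 0, 0], "grip": 0},
    {"dp": [0, 4.5, -2], "dr": [0, 0, 0], "grip": 0},
    {"dp": [0, 4.5, 0], "dr": [0, 0, 0], "grip": 0},
    {"dp": [0, 4.5, 0], "dr": [0, 0, 0], "grip": 0},
    {"dp": [0, 4.5, 0], "dr": [0, 0, 0], "grip": 0},
    {"dp": [0, 0, 0], "dr": [0, 0, 0], "grip": 0}
  ]
}}

```text
time: 25.2
tcp_pos: [507.7, 44.9, 432.1]
orientation: [[-0.998, -0.068, 0.002], [-0.068, 0.998, 0.002], [-0.003, 0.002, -1.0]]
contact_force: [0.4, -0.7, -0.2]
gripper_width: -0.1
finger_force: 0.0
```

```bash
python3 - <<'E'
from plan import *
from meas import *
for n in('top','side'):
    p,d,w=shot(n,n+'4.png'); packs(n,p,w,33)
    L=(w[...,2]>75)&region(w,430,620,-480,-335)&(w[...,2]<330)
    L=cv2.erode(L.astype(np.uint8),np.ones((5,5)))>0; q=w[L]; m=np.median(q,0); q=q[np.abs(q-m).max(1)<150]; m=q.mean(0)
    nn=np.linalg.svd(q-m,full_matrices=False)[2][2]; print(n,len(q),'lid n',nn,'m',m,'top z',q[:,2].max(), 'ang',np.degrees(np.arctan2(abs(nn[2]),abs(nn[1])))+90)
plan((518,-100,300),93.5)
E
```

```text
top pack ctr (509.1, -233.4) size (87.5, 28.4) ang 3.7 z 32.1 px 357.0 220.0
top pack ctr (511.4, -173.8) size (89.6, 28.9) ang 2.9 z 31.9 px 336.0 219.0
top pack ctr (636.4, -272.7) size (86.7, 25.0) ang -83.6 z 25.5 px 369.0 177.0
top 4551 lid n [ 0.05891911 -0.94901112 -0.30968765] m [ 528.77530558 -392.97684844  205.57097668] top z 306.9630886522783 ang 108.07288632959789
side pack ctr (507.4, -236.0) size (88.5, 28.6) ang 3.4 z 32.3 px 319.0 291.0
side pack ctr (508.6, -176.5) size (87.0, 29.2) ang 3.7 z 32.3 px 300.0 272.0
side 2535 lid n [-0.0676934   0.94587558  0.31739092] m [ 509.08760736 -399.3902414   223.57062279] top z 306.5571325794953 ang 108.54930690926534
t 25.3 tcp [508.4  41.3 431.6] grasp [508.7  41.2 276.6] w -0.1 F [-0.   0.1 -0.8] ff 0.0 yang 93.6
shift first cm [ -0.07 -14.17  -2.33] turn deg [-0.05  0.11  0.12] | after turn: shift cm [ -0.1  -14.17  -2.34]
```

View pics/top4.png

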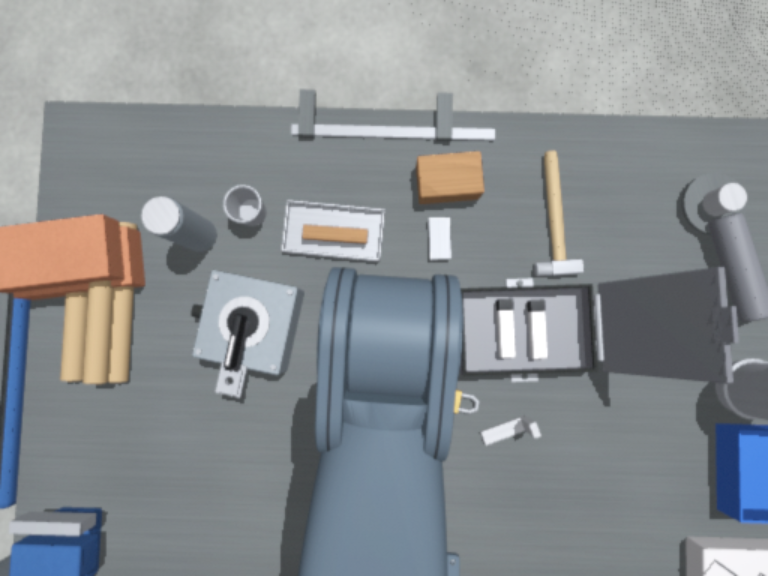

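The top view shows both packs lying in the case at (507,328) and (537,328). The brush is in the tray, the handle points at the hasp, and the lid is open. Next I go round behind the lid to push it over.

```bash
python3 - <<'E'
from plan import *
from meas import *
for n in ('top0','side0'):
    w=np.load(n+'.npz')['w']; 
    for lo in (20,100,200):
        L=(w[...,2]>lo)&(w[...,2]<700)&region(w,300,620,-600,-440); q=w[L]; print(n,lo,len(q),np.nanmin(q,0) if len(q) else '',np.nanmax(q,0) if len(q) else '')
plan((370,-300,283),93.5); plan((370,-470,283),93.5); plan((485,-470,283),93.5)
E
```

```text
top0 20 1178 [ 300.03848625 -599.99264065   20.02909345] [ 619.86243708 -573.24646529  152.25161355]
top0 100 297 [ 380.71747167 -599.21611439  100.13676985] [ 459.5549763  -574.79765729  152.25161355]
top0 200 0  
side0 20 0  
side0 100 0  
side0 200 0  
t 25.3 tcp [508.4  41.3 431.6] grasp [508.7  41.2 276.6] w -0.1 F [-0.   0.1 -0.8] ff 0.0 yang 93.6
shift first cm [ 15.96 -33.19  -0.64] turn deg [-0.05  0.11  0.12] | after turn: shift cm [ 15.89 -33.22  -0.64]
t 25.3 tcp [508.4  41.3 431.6] grasp [508.7  41.2 276.6] w -0.1 F [-0.   0.1 -0.8] ff 0.0 yang 93.6
shift first cm [ 17.03 -50.16  -0.63] turn deg [-0.05  0.11  0.12] | after turn: shift cm [ 16.93 -50.19  -0.64]
t 25.3 tcp [508.4  41.3 431.6] grasp [508.7  41.2 276.6] w -0.1 F [-0.   0.1 -0.8] ff 0.0 yang 93.6
shift first cm [  5.56 -50.88  -0.61] turn deg [-0.05  0.11  0.12] | after turn: shift cm [  5.45 -50.89  -0.64]
```

Clear. I'll go round the -x side of the lid.

Request:
{"op": "arm_command", "data": {
  "targets": [
    {"dp": [2, -4.1, 0], "dr": [0, 0, 0], "grip": 0},
    {"dp": [2, -4.1, 0], "dr": [0, 0, 0], "grip": 0},
    {"dp": [2, -4.1, 0], "dr": [0, 0, 0], "grip": 0},
    {"dp": [2, -4.1, 0], "dr": [0, 0, 0], "grip": 0},
    {"dp": [2, -4.1, 0], "dr": [0, 0, 0], "grip": 0},
    {"dp": [2, -4.1, 0], "dr": [0, 0, 0], "grip": 0},
    {"dp": [2, -4.1, 0], "dr": [0, 0, 0], "grip": 0},
    {"dp": [2, -4.1, 0], "dr": [0, 0, 0], "grip": 0},
    {"dp": [0, 0, 0], "dr": [0, 0, 0], "grip": 0}
  ]
}}

```text
time: 26.2
tcp_pos: [365.6, -302.3, 430.3]
orientation: [[-0.999, -0.05, -0.001], [-0.05, 0.999, -0.003], [0.002, -0.003, -1.0]]
contact_force: [0.5, -1.0, 0.2]
gripper_width: -0.1
finger_force: 0.0
```

Request:
{"op": "arm_command", "data": {
  "targets": [
    {"dp": [0.25, -4.3, 0], "dr": [0, 0, 0], "grip": 0},
    {"dp": [0.25, -4.3, 0], "dr": [0, 0, 0], "grip": 0},
    {"dp": [0.25, -4.3, 0], "dr": [0, 0, 0], "grip": 0},
    {"dp": [0.25, -4.3, 0], "dr": [0, 0, 0], "grip": 0},
    {"dp": [0, 0, 0], "dr": [0, 0, 0], "grip": 0},
    {"dp": [0, 0, 0], "dr": [0, 0, 0], "grip": 0}
  ]
}}

```text
time: 26.8
tcp_pos: [368.3, -470.3, 429.4]
orientation: [[-0.998, -0.058, -0.001], [-0.058, 0.998, 0.002], [0.001, 0.002, -1.0]]
contact_force: [0.0, -0.4, -0.5]
gripper_width: -0.2
finger_force: 0.0
```

```bash
python3 - <<'E'
from plan import *
plan((485,-470,283),93.5)
print(status.observe()['joint_positions'].round(2))
E
```

```text
t 26.8 tcp [ 368.3 -470.3  429.4] grasp [ 368.1 -469.9  274.4] w -0.2 F [ 0.  -0.4 -0.5] ff 0.0 yang 93.3
shift first cm [-11.65  -0.65  -0.87] turn deg [ 0.14 -0.06 -0.19] | after turn: shift cm [-11.65  -0.69  -0.86]
[-1.02  0.25  0.38  1.7   0.   -1.08]
```

Request:
{"op": "arm_command", "data": {
  "targets": [
    {"dp": [-3.9, -0.2, 0], "dr": [0, 0, 0], "grip": 0},
    {"dp": [-3.9, -0.2, 0], "dr": [0, 0, 0], "grip": 0},
    {"dp": [-3.9, -0.2, 0], "dr": [0, 0, 0], "grip": 0},
    {"dp": [0, 0, 0], "dr": [0, 0, 0], "grip": 0},
    {"dp": [0, 0, 0], "dr": [0, 0, 0], "grip": 0}
  ]
}}

```text
time: 27.3
tcp_pos: [487.0, -466.4, 430.7]
orientation: [[-0.998, -0.063, -0.001], [-0.063, 0.998, 0.0], [0.001, 0.0, -1.0]]
contact_force: [-0.2, 0.6, 0.4]
gripper_width: 0.1
finger_force: 0.0
```

```bash
python3 - <<'E'
from plan import *
plan((485,-440,274),93.5)
shot('side','s5.png')
E
```

```text
t 27.3 tcp [ 487.  -466.4  430.7] grasp [ 486.9 -466.4  275.7] w 0.1 F [-0.2  0.6  0.4] ff 0.0 yang 93.6
shift first cm [0.03 2.65 0.18] turn deg [ 0.03 -0.04  0.11] | after turn: shift cm [0.04 2.65 0.17]
```

View pics/s5.png

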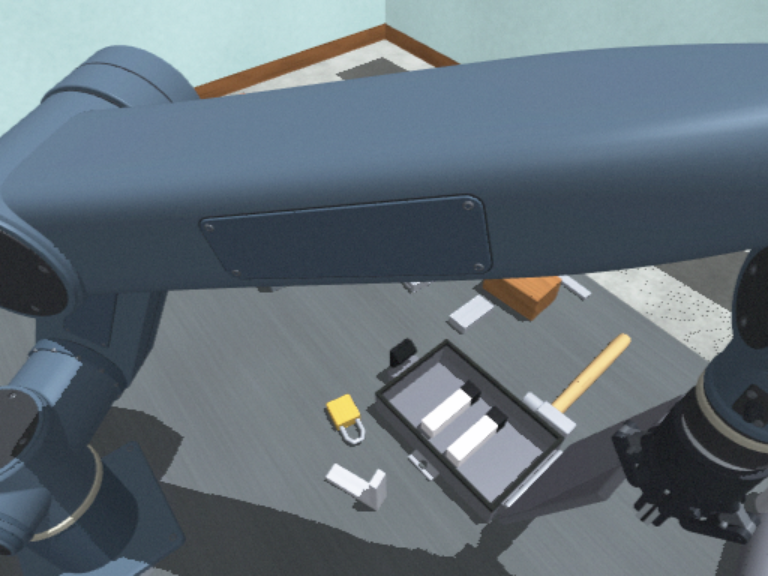

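The gripper is behind the lid at about (690,480). Both packs are visible in the case at (450,410) and (477,435). I'll push towards +y.

Request:
{"op": "arm_command", "data": {
  "targets": [
    {"dp": [0, 1.5, 0], "dr": [0, 0, 0], "grip": 0},
    {"dp": [0, 1.5, 0], "dr": [0, 0, 0], "grip": 0},
    {"dp": [0, 1.5, 0], "dr": [0, 0, 0], "grip": 0},
    {"dp": [0, 1.5, 0], "dr": [0, 0, 0], "grip": 0},
    {"dp": [0, 1.5, 0], "dr": [0, 0, 0], "grip": 0}
  ]
}}

```text
time: 27.85
tcp_pos: [479.5, -393.5, 437.0]
orientation: [[-0.998, -0.058, 0.006], [-0.058, 0.998, -0.011], [-0.005, -0.012, -1.0]]
contact_force: [-1.1, -4.3, 15.8]
gripper_width: 0.2
finger_force: 8.1
```

Request:
{"op": "arm_command", "data": {
  "targets": [
    {"dp": [0, 1.5, 0], "dr": [0, 0, 0], "grip": 0},
    {"dp": [0, 1.5, 0], "dr": [0, 0, 0], "grip": 0},
    {"dp": [0, 1.5, 0], "dr": [0, 0, 0], "grip": 0},
    {"dp": [0, 1.5, 0], "dr": [0, 0, 0], "grip": 0},
    {"dp": [0, 1.5, 0], "dr": [0, 0, 0], "grip": 0},
    {"dp": [0, 1.5, 0], "dr": [0, 0, 0], "grip": 0}
  ]
}}

```text
time: 28.45
tcp_pos: [475.0, -302.6, 431.8]
orientation: [[-0.998, -0.059, 0.001], [-0.059, 0.998, -0.002], [-0.001, -0.002, -1.0]]
contact_force: [0.0, -1.7, -0.8]
gripper_width: 0.2
finger_force: 0.9
```

```bash
python3 - <<'E'
from plan import *
from meas import *
p,d,w=shot('top','top5.png'); packs('top',p,w,33)
plan((492,-287,269),93.5)
E
```

```text
top pack ctr (511.4, -173.9) size (89.6, 28.7) ang 2.9 z 31.9 px 337.0 219.0
top pack ctr (509.2, -234.5) size (88.1, 27.1) ang 6.3 z 32.2 px 359.0 221.0
top pack ctr (636.5, -272.7) size (86.6, 25.0) ang -84.0 z 25.7 px 368.0 178.0
t 28.5 tcp [ 475.1 -300.3  431.4] grasp [ 475.2 -300.1  276.4] w -0.1 F [-0.8  1.4  1. ] ff 0.5 yang 93.5
shift first cm [-1.76  1.22  0.74] turn deg [0.09 0.02 0.01] | after turn: shift cm [-1.76  1.23  0.74]
```

View pics/top5.png

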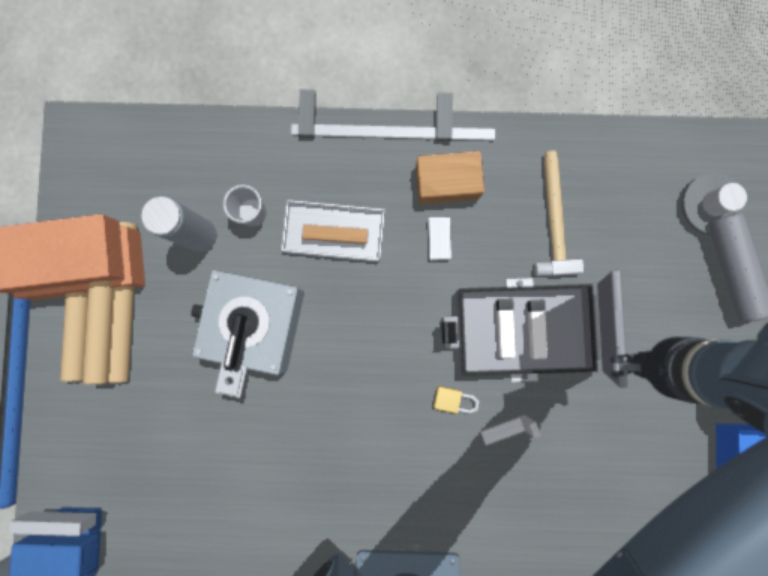

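The top view shows the lid pushed past vertical, at about (612,325). No pack was hidden behind it, and the catch shows at (450,332). I'll carry on along the arc.

Request:
{"op": "arm_command", "data": {
  "targets": [
    {"dp": [-0.4, 1.3, 0.7], "dr": [0, 0, 0], "grip": 0},
    {"dp": [-0.4, 1.9, 1], "dr": [0, 0, 0], "grip": 0},
    {"dp": [-0.4, 1.9, 1], "dr": [0, 0, 0], "grip": 0},
    {"dp": [-0.4, 1.9, 1], "dr": [0, 0, 0], "grip": 0},
    {"dp": [-0.4, 1.5, 1.5], "dr": [0, 0, 0], "grip": 0},
    {"dp": [-0.4, 1.5, 1.5], "dr": [0, 0, 0], "grip": 0},
    {"dp": [-0.4, 1.5, 1.5], "dr": [0, 0, 0], "grip": 0},
    {"dp": [0, 0, 0], "dr": [0, 0, 0], "grip": 0}
  ]
}}

```text
time: 29.3
tcp_pos: [496.4, -184.2, 344.4]
orientation: [[-0.998, -0.063, -0.007], [-0.063, 0.998, 0.005], [0.006, 0.005, -1.0]]
contact_force: [-0.1, 0.5, -0.5]
gripper_width: 0.1
finger_force: 0.0
```

```bash
python3 - <<'E'
from plan import *
plan((505,-153,140),93.5)
shot('side','s6.png')
E
```

```text
t 29.3 tcp [ 496.4 -184.2  344.4] grasp [ 495.4 -183.4  189.4] w 0.1 F [-0.1  0.5 -0.5] ff 0.0 yang 93.6
shift first cm [-1.08  3.03  4.95] turn deg [ 0.31 -0.37  0.13] | after turn: shift cm [-1.05  3.06  4.94]
```

View pics/s6.png

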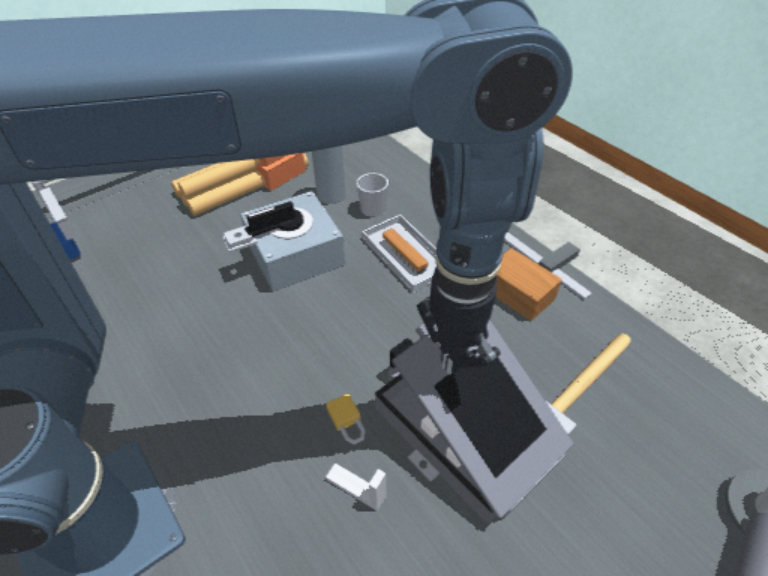

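The lid is at about 0.6 rad with the fingers on it at (450,370). I'll continue down to just short of the catch.

Request:
{"op": "arm_command", "data": {
  "targets": [
    {"dp": [-0.3, 0.8, 1.3], "dr": [0, 0, 0], "grip": 0},
    {"dp": [-0.3, 0.8, 1.3], "dr": [0, 0, 0], "grip": 0},
    {"dp": [-0.3, 0.8, 1.3], "dr": [0, 0, 0], "grip": 0},
    {"dp": [-0.3, 0.8, 1.3], "dr": [0, 0, 0], "grip": 0},
    {"dp": [-0.3, 0.4, 1.3], "dr": [0, 0, 0], "grip": 0},
    {"dp": [-0.3, 0.4, 1.3], "dr": [0, 0, 0], "grip": 0},
    {"dp": [0, 0.4, 1.2], "dr": [0, 0, 0], "grip": 0},
    {"dp": [0, 0, 0], "dr": [0, 0, 0], "grip": 0}
  ]
}}

```text
time: 30.15
tcp_pos: [511.7, -140.8, 255.7]
orientation: [[-0.998, -0.061, -0.004], [-0.061, 0.998, 0.002], [0.004, 0.002, -1.0]]
contact_force: [-0.2, -0.1, 0.1]
gripper_width: -0.3
finger_force: 0.0
```

```bash
python3 - <<'E'
from plan import *
plan((512,-130,77),93.5)
E
```

```text
t 30.15 tcp [ 511.7 -140.8  255.7] grasp [ 511.  -140.4  100.7] w -0.3 F [-0.2 -0.1  0.1] ff 0.0 yang 93.5
shift first cm [-0.11  1.07  2.38] turn deg [ 0.14 -0.23  0.01] | after turn: shift cm [-0.1   1.07  2.37]
```

Request:
{"op": "arm_command", "data": {
  "targets": [
    {"dp": [0, 1.0, 0.5], "dr": [0, 0, 0], "grip": 0},
    {"dp": [0, 0, 0.5], "dr": [0, 0, 0], "grip": 0},
    {"dp": [0, 0, 0.5], "dr": [0, 0, 0], "grip": 0},
    {"dp": [0, 0, 0.4], "dr": [0, 0, 0], "grip": 0},
    {"dp": [0, 0, 0.3], "dr": [0, 0, 0], "grip": 0},
    {"dp": [0, 0, 0], "dr": [0, 0, 0], "grip": 0}
  ]
}}

```text
time: 30.75
tcp_pos: [512.8, -131.5, 238.0]
orientation: [[-0.998, -0.061, 0.004], [-0.061, 0.998, 0.0], [-0.004, 0.0, -1.0]]
contact_force: [1.6, 2.8, 5.5]
gripper_width: 0.2
finger_force: 2.5
```

Request:
{"op": "arm_command", "data": {
  "targets": [
    {"dp": [0, 0, 0.15], "dr": [0, 0, 0], "grip": 0},
    {"dp": [0, 0, 0.15], "dr": [0, 0, 0], "grip": 0},
    {"dp": [0, 0, 0], "dr": [0, 0, 0], "grip": 0}
  ]
}}

```text
time: 31.05
tcp_pos: [512.9, -131.4, 235.5]
orientation: [[-0.998, -0.061, 0.004], [-0.061, 0.998, 0.001], [-0.004, 0.001, -1.0]]
contact_force: [0.5, 2.9, 7.8]
gripper_width: 0.0
finger_force: 4.2
```

Request:
{"op": "arm_command", "data": {
  "targets": [
    {"dp": [0, 0, 0.15], "dr": [0, 0, 0], "grip": 0},
    {"dp": [0, 0, 0.15], "dr": [0, 0, 0], "grip": 0},
    {"dp": [0, 0, 0], "dr": [0, 0, 0], "grip": 0}
  ]
}}

```text
time: 31.35
tcp_pos: [512.8, -131.3, 233.8]
orientation: [[-0.998, -0.061, 0.004], [-0.061, 0.998, 0.001], [-0.004, 0.001, -1.0]]
contact_force: [-1.4, 4.1, 13.7]
gripper_width: 0.0
finger_force: 7.0
```

Request:
{"op": "arm_command", "data": {
  "targets": [
    {"dp": [0, 0, 0.15], "dr": [0, 0, 0], "grip": 0},
    {"dp": [0, 0, 0.15], "dr": [0, 0, 0], "grip": 0},
    {"dp": [0, 0, 0], "dr": [0, 0, 0], "grip": 0},
    {"dp": [0, 0, 0], "dr": [0, 0, 0], "grip": 0}
  ]
}}

```text
time: 31.75
tcp_pos: [512.8, -131.2, 231.5]
orientation: [[-0.998, -0.061, 0.004], [-0.061, 0.998, 0.001], [-0.005, 0.001, -1.0]]
contact_force: [-3.8, 4.9, 17.3]
gripper_width: 0.3
finger_force: 8.6
```

Request:
{"op": "arm_command", "data": {
  "targets": [
    {"dp": [0, 0, 0.2], "dr": [0, 0, 0], "grip": 0},
    {"dp": [0, 0, 0.2], "dr": [0, 0, 0], "grip": 0},
    {"dp": [0, 0, 0], "dr": [0, 0, 0], "grip": 0},
    {"dp": [0, 0, 0], "dr": [0, 0, 0], "grip": 0},
    {"dp": [0, 0, 0], "dr": [0, 0, 0], "grip": 0}
  ]
}}

```text
time: 32.25
tcp_pos: [512.7, -131.2, 230.6]
orientation: [[-0.998, -0.061, 0.005], [-0.061, 0.998, 0.0], [-0.005, 0.0, -1.0]]
contact_force: [-8.2, 6.3, 29.4]
gripper_width: -0.1
finger_force: 14.8
```

Request:
{"op": "arm_command", "data": {
  "targets": [
    {"dp": [0, 0, -1], "dr": [0, 0, 0], "grip": 0},
    {"dp": [0, 0, -4], "dr": [0, 0, 0], "grip": 0},
    {"dp": [0, 0, -5], "dr": [0, 0, 0], "grip": 0},
    {"dp": [0, -2, -5], "dr": [0, 0, 0], "grip": 0},
    {"dp": [4, 0, -5], "dr": [0, 0, 0], "grip": 0},
    {"dp": [4.5, 0, 0], "dr": [0, 0, 0], "grip": 0},
    {"dp": [4.5, 0, 0], "dr": [0, 0, 0], "grip": 0},
    {"dp": [4.5, 0, 0], "dr": [0, 0, 0], "grip": 0},
    {"dp": [0, -4.5, 0], "dr": [0, 0, 0], "grip": 0},
    {"dp": [0, -4.5, 0], "dr": [0, 0, 0], "grip": 0},
    {"dp": [0, -4.5, 0], "dr": [0, 0, 0], "grip": 0},
    {"dp": [0, 0, 0], "dr": [0, 0, 0], "grip": 0}
  ]
}}

```text
time: 33.45
tcp_pos: [354.8, -299.3, 406.8]
orientation: [[-0.998, -0.055, -0.002], [-0.055, 0.998, -0.001], [0.002, -0.001, -1.0]]
contact_force: [-0.2, 0.6, -0.1]
gripper_width: 0.3
finger_force: 0.0
```

```bash
python3 - <<'E'
from plan import *
from meas import *
T=shot('top'); S=shot('side')
# lid tilt: plane fit on the outer face
for n,(p,d,w) in(('top',T),('side',S)):
    z=w[...,2]; L=(z>50)&(z<75)&region(w,450,590,-325,-110); q=w[L]; A=np.c_[q[:,:2]-q[:,:2].mean(0),np.ones(len(q))]; c=np.linalg.lstsq(A,q[:,2],rcond=None)[0]; print(n,len(q),'z',c[2],'slopes',c[:2])
    b=np.load(n+'0.npz')['w'][...,2]
    H,Sx,V,zz=masks(p,w); rect(n,(V<70)&(z>60)&(z<90)&region(w,450,570,-110,-50),w,n+' catch',78)
    o=np.load(n+'0.npz'); H,Sx,V,zz=masks(o['p'],o['w']); rect(n,(V<70)&(zz>60)&(zz<90)&region(o['w'],450,570,-110,-50),o['w'],n+' catch at start',78)
a=cv2.resize(T[0][180:260,280:360],(390,390),interpolation=cv2.INTER_CUBIC); b=cv2.resize(T[0][205:270,120:185],(390,390),interpolation=cv2.INTER_CUBIC)
cv2.imwrite('pics/c7.png',np.hstack([a,b])); cv2.imwrite('pics/s7.png',cv2.resize(S[0],None,fx=1.5,fy=1.5))
E
```

```text
top 4026 z 60.909712376034854 slopes [-0.00142771  0.00528444]
top catch ctr (507.5, -65.7) size (35.3, 12.2) ang 6.4 z 75.3 px 300.0 221.0
top catch at start ctr (507.7, -65.6) size (34.9, 12.2) ang 6.4 z 74.3 px 300.0 221.0
side 2400 z 60.726860791898794 slopes [-0.00874168  0.02327583]
side catch ctr (489.3, -64.2) size (32.4, 12.2) ang 51.5 z 74.1 px 263.0 236.0
side catch at start ctr (504.7, -69.6) size (47.0, 31.8) ang 4.5 z 72.6 px 270.0 234.0
```

View pics/c7.png

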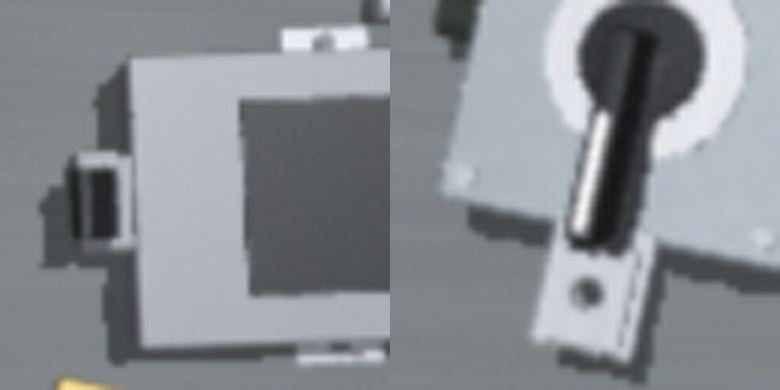

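View pics/s7.png

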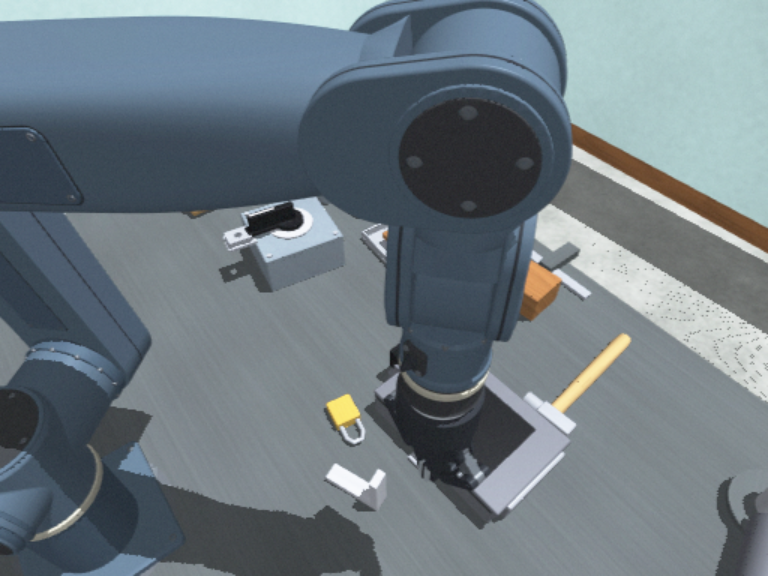

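The lid slope is 0.005, and the catch at (100,205) is back where it started, so the lid is caught. I'll check the brush once more and hand in.

```bash
python3 - <<'E'
from meas import *
from bench import close_job
p,d,w=shot('top'); H,S,V,z=masks(p,w)
r=rect('top',(H>5)&(H<18)&(S>100)&(z>5)&(z<45)&region(w,600,780,40,260),w,'brush',33)
if r and abs(r[0][0]-694)<30 and abs(r[0][1]-157)<40: print(close_job())
E
```

```text
brush ctr (687.0, 154.7) size (117.4, 23.5) ang 87.4 z 32.9 px 224.0 156.0
the job is handed in; nothing more can be done
None
```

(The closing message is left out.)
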